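# Ready the ball dish over the closed-up catch trays

### The arm

A 6-joint arm with a two-finger parallel gripper is mounted at the origin on the work surface. World frame = base frame: x ahead of the robot, y to its left, z up, the work surface at z = 0. Lengths are in m, angles in rad, forces in N, time in s.
With the tool pointing down it reaches from about 0.375 to 0.9 m from the base axis. Payload 3.1 kg.
Tool frame: the origin (TCP) lies midway between the tips of the shut fingers; the grasp point (between the pads) lies 19 mm behind it; x points along the fingers, y is the direction in which the jaws open and shut, and the axes are right-handed (so a half turn about x gives the same grasp; the last joint's range is limited). The gripper opens to 85 mm and grips with 20 to 120 N. Pads are 22 mm wide; open, the fingers measure 114 mm over their backs; the gripper's body (76 mm by 85 mm) begins 54 mm behind the grasp point. The pads swing forward as they close: fully open they stand 13 mm farther back than shut.
Start: joints at [-1.44, 0.527, 1.433, -0, 1.181, -0.178], TCP at [0.19, -0.595, 0.2] pointing down, gripper open.
Joint ranges: [-3.08, 3.08], [-0.75, 2.2], [0.22, 2.44], [-1.43, 4.57], [0, 2.65], [-2.85, 2.85]. Speed limits (rad/s): [2.79, 2.79, 3.14, 3.14, 3.14, 3.14].

### API

Orientations are given as a unit quaternion [x, y, z, w].
In Python, from station import manip gives the robot as it stands.
- The arm moves only by the tool carry_out, never from a script. Its argument "commands" is a list that holds one entry, the list of rows, each a list of 7 numbers: the shift along the tool's x, y, z in units of 25 mm (1.0 is 25 mm), then the turn, a rotation vector about the tool's x, y, z in units of 5 degrees (1.0 is 5 degrees), then the finger opening in mm, from 0 to 85.4. A call has exactly 5 rows; each row is the pose to reach, as a shift and turn from the pose commanded when the call began, along the tool's axes at that moment; what a row does not reach only later rows make up. A row lasts 1/10 s, in which the tool goes at most 50 mm and 8.59 degrees, less where a joint would pass 70% of its speed; a pose out of reach is approached as far as the arm can. A call with a gripper value outside its range is refused whole. The fingers move at their own pace and stop on an object; "force" is the grip in N (left out, the last holds). Time passes only in rows, so rows that repeat a pose let the fingers close, or fill a call up. It gives the time, the measured TCP pose, the force and the opening at its end, in the units of the state.
- manip.sense(): the state, without advancing time (a new reading comes with each control period).
- manip.snapshot(name): name is "scene" or "top" or "wrist"; returns a dict with "image" (400x640x3 uint8, red, green, blue), "fx", "fy", "cx", "cy" (pixels), "k1" (the pictures are not rectified: a ray, as slopes to the right and down, at radius r is drawn at 1 + k1 r^2 times it, then the intrinsics apply), "rvec" (rotation vector, rad) and "tvec" (3), from world to camera coordinates, as OpenCV has them. Camera axes: x right, y down, z forward; pixel columns grow to the right and rows downward; lengths in m; the calibration is good to about 2 mm. A picture is of the moment at which its call begins. There is no depth.
- manip.sign_off(): hands the job in, once; it reports no verdict.
The state is a dict: "t": time; "q": joint angles; "qd": joint speeds; "tau": joint torques, N m; "tcp_pos": TCP position; "tool_rot": TCP orientation; "force": force on the tool from outside, world axes, zero at the start; "ft_torque": the same for the moment, N m; "finger_gap": opening from 0.0 (shut) to 1.0 (fully open).
Only numpy, scipy, OpenCV 4.12 (cv2) and the standard library are available. Lean on these libraries where they do the work, as an engineer would, in place of code of your own. Each camera call takes 0.05 s, during which the arm holds its last target.

### The job

Slide the loose ribbed tray up against the fixed tray so that they meet flush with no gap and their sides are in line. Then lift the brass dish by its upright tab, straight up first, keep it level, and bring it a few centimetres clear above the middle of the ribbed tray, turned a quarter turn so that its pouring lip points squarely across the joint at the fixed tray, with the ball staying in the middle of the hollow all the while. Finish still holding the dish there, level and still, and leave everything else on the bench alone.

Things in the scene. Friction and masses are not known exactly. Their poses are not given: they have to be found in the camera images.
- fixed_tray: open wooden tray screwed to the bench, 110 (x) x 110 (y) mm, 30 mm high, 5 mm walls, no rib inside. Origin: centre of its underside. Its -y face is the one the loose tray must meet. It may stand turned a little on the bench.
- loose_tray: loose open wooden tray, 110 (x) x 140 (y) mm, 30 high, 5 mm walls and floor, about 0.3 kg. An upright rib through its middle along its x, 14 mm thick (y), 100 long, top 52 mm up, can be gripped from above; 58 mm free on either side of it. Origin: centre of underside. Stands skew at the fixed tray's -y side, gap 30 to 60 mm, its +y face to it; when flush the origins are 125 mm apart along y.
- dish: round shallow brass dish, 114 mm across, rim 23 mm high, about 0.22 kg; its hollow slopes 10 degrees out to 28 mm from the middle, then 25 degrees up to the rim. Origin: centre of its underside, which stands on the bench; +x points out through the pouring lip, z up. Opposite the lip (-x) a low neck (top 8 mm up) carries an upright tab to hold it by.
- tab (a point): point in the dish's upright tab, 90 mm behind the dish's middle (dish -x), 46 mm above the dish's underside. The tab is 12 mm thick (along dish x), 40 mm wide (along dish y), its top 62 mm above the underside; 27 mm free between tab and rim. Axes as the dish.
- lip (a point): tip of the pouring lip, a short 22 mm wide channel through the rim, 74 mm from the dish's middle along dish +x, 18 mm above its underside.
- dish_middle (a point): lowest point of the dish's hollow, on the dish's axis, 5 mm above its underside.
- ball_center (a point): centre of the loose polished steel ball, 24 mm across, 56 g, lying in the middle of the dish's hollow.
- bangle: loose brass bangle lying flat, ring 60 mm across, 10 mm high; leave alone. Origin: centre of its underside.
- compound_bar: brick-red bar of polishing compound 45 x 100 x 28 mm high; leave alone. Origin: centre of its underside.
- rouge_block: white polishing block 40 x 70 x 30 mm high; leave alone. Origin: centre of its underside.
- felt_wheel: grey felt buffing wheel lying flat, 90 mm across, 22 mm high, with a 16 mm bore; leave alone. Origin: centre of its underside.
- jar: closed amber glass jar 56 mm across, 60 mm high; leave alone. Origin: centre of its underside.
- brush: hand brush lying on the bench, about 190 mm long; leave alone. Origin: centre of its underside
- ring_stick: small turned wooden ring stand, 44 mm foot, 70 mm high; leave alone. Origin: centre of its underside.
There are look-alikes about, which are no part of the job. There is more than one size of the dish; the job needs the larger. Leave any red look-alike of the loose_tray alone.

How it is judged:
By the outcome, as a careful person would: the job done as asked, in the order asked, and still so for the second after the job is handed in, while the arm keeps its last pose, push and grip.
It also fails if it takes over 64 s, if anything falls off the work surface, if the arm or the gripper's body presses on something with over 40 N, if the wrist force passes 120 N, or if a joint passes its speed limit or range.

## Working session

There is one attempt and no reset: what is moved stays moved. The work goes in short steps, Python scripts to look and compute and a tool call to move; the robot and the scene stay as the last step left them, time stands still between calls to the robot, and variables do not carry over. Pictures are saved under pics/ and viewed, and the job is handed in when it is done.

Besides the shell and the picture viewer there is one more tool, called after "Call:" by a JSON object that holds its "name" and its "arguments", one argument or row to a line. carry_out: Moves the arm, as the interface text tells. Its arguments: {"type":"object","properties":{"commands":{"type":"array"},"force":{"type":"number"}},"required":["commands"]}

```bash
mkdir -p pics; ls; python3 - <<'E'
from station import manip
import cv2
s=manip.sense()
for k,v in s.items(): print(k,v)
for n in ["scene","top","wrist"]:
    d=manip.snapshot(n)
    cv2.imwrite(f"pics/{n}0.png",cv2.cvtColor(d["image"],cv2.COLOR_RGB2BGR))
    print(n,{k:d[k] for k in d if k!="image"})
E
```

```text
pics
t 0.0
q [-1.44052260e+00  5.28452063e-01  1.43393093e+00  1.41327972e-05
  1.18139199e+00 -1.78471053e-01]
qd [-0.00130258 -0.00038163 -0.00046617 -0.00080109  0.00039246 -0.00154883]
tau [-9.66424923e-04 -4.42345190e+01 -1.78025222e+01 -3.29736513e-04
  8.54531187e-03 -1.17690894e-05]
tcp_pos [ 0.18985887 -0.59463034  0.19903326]
tool_rot [ 0.69872112  0.10949401 -0.69867469  0.10795155]
force [-0.03414734  0.06319693 -0.3139573 ]
ft_torque [ 0.01779578 -0.02993149 -0.03025475]
finger_gap 0.9989626813572746
scene {'fx': 509.25118446336097, 'fy': 509.25118446336097, 'cx': 322.7702196764667, 'cy': 202.09362210090188, 'k1': -0.07463412412515025, 'rvec': array([ 2.17638582,  1.54539399, -0.43458819]), 'tvec': array([-0.127825  , -0.42676743,  1.69871158])}
top {'fx': 376.3534897758837, 'fy': 376.3534897758837, 'cx': 318.94046709163484, 'cy': 202.78521607506465, 'k1': 0.011676769705988422, 'rvec': array([ 2.18887249, -2.01679714,  0.21596972]), 'tvec': array([-0.09867487,  0.55139163,  0.96076383])}
wrist {'fx': 326.87263425608194, 'fy': 326.87263425608194, 'cx': 313.71610231087254, 'cy': 200.45711566690701, 'k1': -0.00842382732632458, 'rvec': array([-2.33437853,  1.70593219,  0.2570631 ]), 'tvec': array([-0.62359592, -0.03770891,  0.37888298])}
```

View pics/scene0.png

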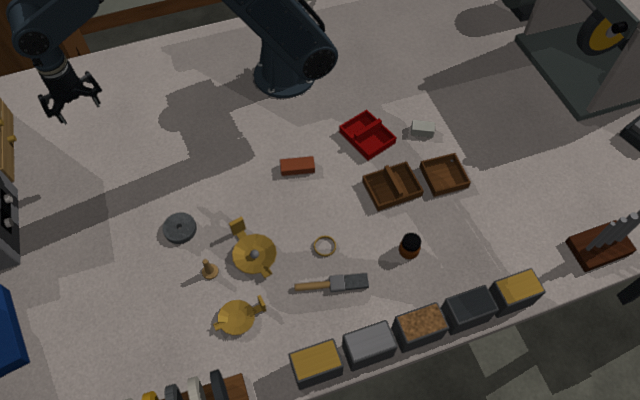

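View pics/top0.png

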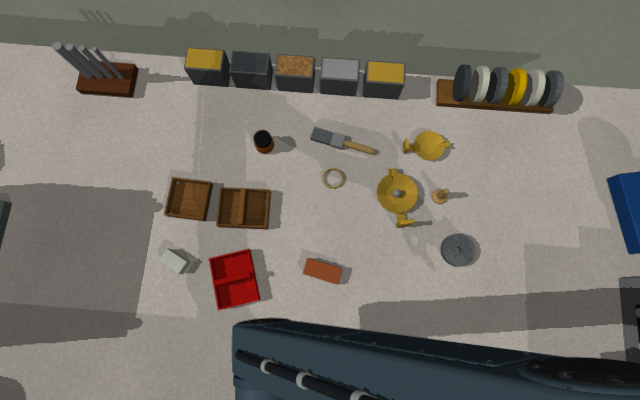

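View pics/wrist0.png

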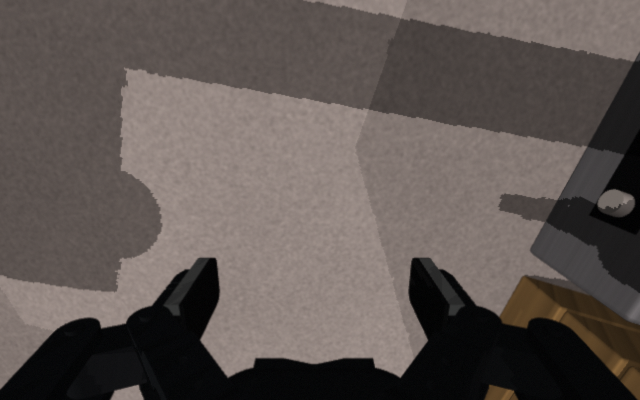

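```bash
cat > h.py <<'E'
import numpy as np, cv2
from scipy.spatial.transform import Rotation as R
def cam(d):
    K=np.array([[d["fx"],0,d["cx"]],[0,d["fy"],d["cy"]],[0,0,1.]]);D=np.array([d["k1"],0,0,0.])
    return K,D,np.array(d["rvec"]),np.array(d["tvec"])
def ray(d,uv):
    K,D,r,t=cam(d); n=cv2.undistortPoints(np.array(uv,float).reshape(-1,1,2),K,D)[:,0]
    M=R.from_rotvec(r).as_matrix(); c=-M.T@t
    return c,np.c_[n,np.ones(len(n))]@M
def onz(d,uv,z):
    c,v=ray(d,uv); z=np.broadcast_to(z,(len(v),)); return c+v*((z-c[2])/v[:,2])[:,None]
def proj(d,P):
    K,D,r,t=cam(d); return cv2.projectPoints(np.array(P,float).reshape(-1,1,3),r,t,K,D)[0][:,0]
def tri(pairs):
    A=np.zeros((3,3));b=np.zeros(3)
    for d,uv in pairs:
        c,v=ray(d,[uv]);v=v[0]/np.linalg.norm(v);Q=np.eye(3)-np.outer(v,v);A+=Q;b+=Q@c
    return np.linalg.solve(A,b)
import pickle
def snap(n,tag):
    from station import manip
    d=manip.snapshot(n); pickle.dump(d,open(f"pics/{tag}.pkl","wb")); save(d["image"],tag); return d
def load(tag): return pickle.load(open(f"pics/{tag}.pkl","rb"))
def save(im,tag): cv2.imwrite(f"pics/{tag}.png",cv2.cvtColor(im,cv2.COLOR_RGB2BGR))
def crop(d,x0,y0,x1,y1,s,tag): save(cv2.resize(d["image"][y0:y1,x0:x1],None,fx=s,fy=s,interpolation=cv2.INTER_CUBIC),tag)
E
python3 - <<'E'
from h import *
d=snap("top","top1"); crop(d,150,165,280,240,6,"top1a"); crop(d,360,150,450,240,6,"top1b")
s=snap("scene","sc1"); crop(s,350,140,480,220,6,"sc1a"); crop(s,215,205,295,285,7,"sc1b")
for n,z,uv in [("fixed",.03,(188,198)),("loose",.03,(244,207)),("dish",.02,(397,193)),("tab",.06,(404,220))]: print(n,onz(d,[uv],z))
E
```

```text
fixed [[0.54768799 0.31290873 0.03      ]]
loose [[0.53494406 0.1539993  0.03      ]]
dish [[ 0.61237419 -0.27050033  0.02      ]]
tab [[ 0.52899504 -0.28430136  0.06      ]]
```

View pics/top1a.png

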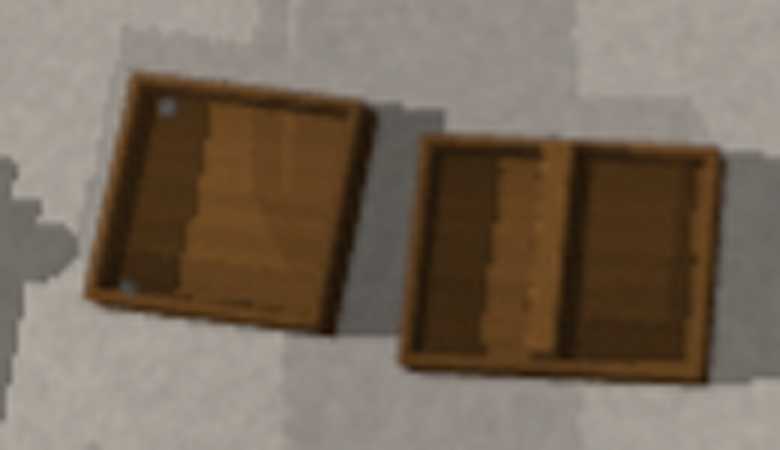

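View pics/top1b.png

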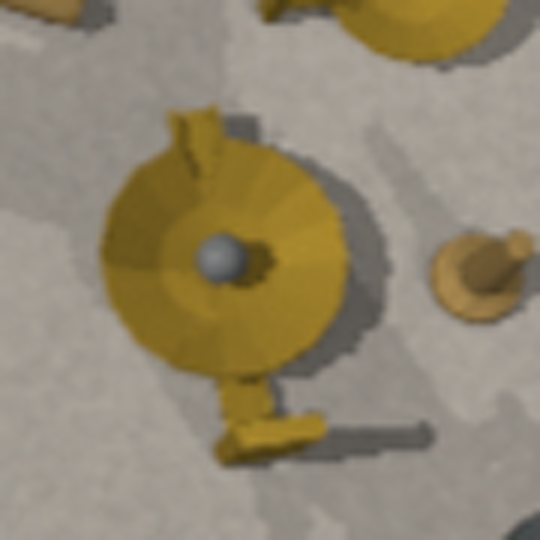

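View pics/sc1a.png

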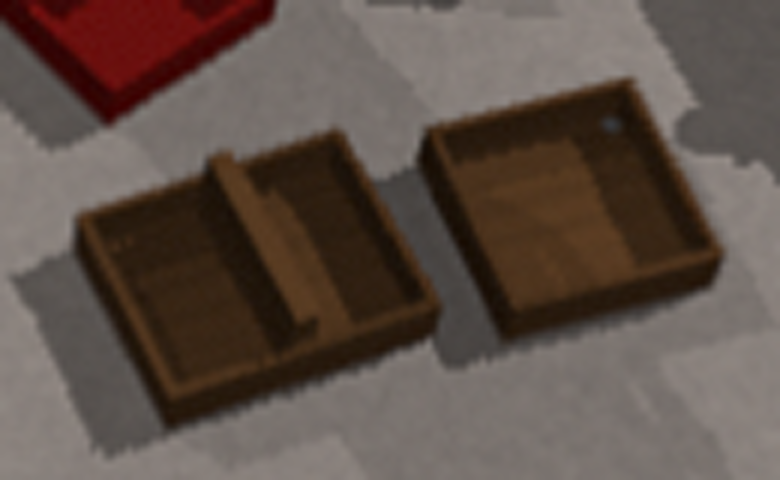

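View pics/sc1b.png

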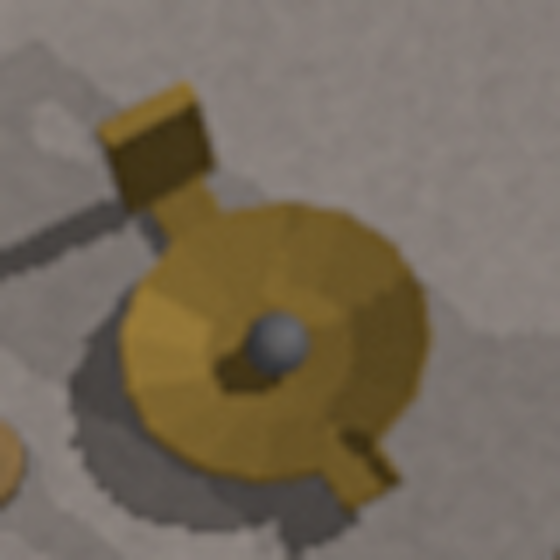

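```bash
cat >> h.py <<'E'
def unc(p,x0,y0,s): p=np.array(p,float); return (p+.5)/s-.5+[x0,y0]
def fitrect(obs,L,W,z=.03):
    # obs: list of (d, 4 uv in order (-x,-y),(+x,-y),(+x,+y),(-x,+y)); fit x,y,yaw
    from scipy.optimize import least_squares
    C=np.array([[-L/2,-W/2],[L/2,-W/2],[L/2,W/2],[-L/2,W/2]])
    P=[(onz(d,uv,z)[:,:2]) for d,uv in obs]
    def f(p):
        c,s=np.cos(p[2]),np.sin(p[2]); Q=C@np.array([[c,s],[-s,c]])+p[:2]
        return np.concatenate([(Q-q).ravel() for q in P])
    r=least_squares(f,[*np.mean(P,axis=(0,1)),0]); return r.x,r.fun.reshape(-1,4,2)
E
python3 - <<'E'
from h import *
np.set_printoptions(precision=4,suppress=True)
d=load("top1");s=load("sc1")
T=lambda p:unc(p,150,165,6); S=lambda p:unc(p,350,140,6)
# order: -x-y, +x-y, +x+y, -x+y ; top: +x up, +y left
fx_t=T([(324,330),(368,103),(133,73),(88,297)]); lo_t=T([(705,375),(720,150),(424,135),(402,364)])
fx_s=S([(425,130),(507,315),(720,253),(632,80)]); lo_s=S([(80,215),(167,397),(437,308),(342,130)])
for n,W,a,b in [("fixed",.11,fx_t,fx_s),("loose",.14,lo_t,lo_s)]:
    for o in ([(d,a)],[(s,b)],[(d,a),(s,b)]):
        x,r=fitrect(o,.11,W); print(n,x,np.degrees(x[2])); 
    print(r*1000)
Tb=lambda p:unc(p,360,150,6); Sb=lambda p:unc(p,215,205,7)
print("ball",tri([(d,Tb([222,258])),(s,Sb([279,343]))]))
print("tabtop",onz(d,[Tb([279,430])],.062),onz(s,[Sb([147,112])],.062))
print("lip",tri([(d,Tb([194,112])),(s,Sb([374,492]))]))
E
```

```text
fixed [ 0.5481  0.3139 -0.0447] -2.559146709281049
fixed [ 0.5496  0.3156 -0.0538] -3.0824913962387988
fixed [ 0.5489  0.3148 -0.0492] -2.819523762177413
[[[ 0.5755  1.8734]
  [ 1.5265  1.1981]
  [ 1.4858 -1.1293]
  [-0.4754  1.2886]]

 [[-1.7402 -2.1786]
  [-1.1232  0.9115]
  [ 2.1802 -0.3304]
  [-2.4292 -1.6334]]]
loose [0.5347 0.1557 0.0401] 2.30035346751265
loose [0.5355 0.1578 0.0179] 1.027316522492857
loose [0.5351 0.1567 0.0291] 1.6654550893551268
[[[-1.9484  1.3667]
  [ 1.6954 -0.2331]
  [ 1.7603  0.691 ]
  [ 0.2207  2.3349]]

 [[-1.7644 -3.2759]
  [ 1.3835 -0.8363]
  [ 0.2231  1.4425]
  [-1.5701 -1.4898]]]
ball [ 0.6137 -0.2689  0.0196]
tabtop [[ 0.5257 -0.2895  0.062 ]] [[ 0.5258 -0.2908  0.062 ]]
lip [ 0.6841 -0.2522  0.0212]
```

```bash
cat >> h.py <<'E'
def plan(pos,yaw,p0=None,R0=None):
    """target: tool x down, tool y at heading yaw (rad, world). prints row shift/turn"""
    from station import manip
    s=manip.sense()
    p0=s["tcp_pos"] if p0 is None else np.array(p0); R0=R.from_quat(s["tool_rot"]) if R0 is None else R0
    x=np.array([0,0,-1.]);y=np.array([np.cos(yaw),np.sin(yaw),0]);Rt=R.from_matrix(np.c_[x,y,np.cross(x,y)])
    return np.r_[R0.inv().apply(np.array(pos)-p0)/.025,(R0.inv()*Rt).as_rotvec(degrees=True)/5]
def st():
    from station import manip
    s=manip.sense(); M=R.from_quat(s["tool_rot"]).as_matrix()
    print("t %.2f"%s["t"],"q",np.round(s["q"],3),"tcp",np.round(s["tcp_pos"],4),"yheading %.2f"%np.degrees(np.arctan2(M[1,1],M[0,1])),"tilt",np.round(np.degrees(np.arcsin(M[:2,0])),2),"F",np.round(s["force"],2),"gap %.3f"%s["finger_gap"])
E
python3 - <<'E'
from h import *
np.set_printoptions(precision=3,suppress=True)
st()
for y in (90,-90): print(y,plan([.535,.1567,.2],np.radians(y+1.7)))
E
```

```text
t 0.25 q [-1.441  0.528  1.433 -0.     1.181 -0.179] tcp [ 0.19  -0.595  0.2  ] yheading -72.31 tilt [-0.01  0.06] F [ 0.87  0.27 -0.6 ] gap 0.996
90 [  0.009 -24.453 -22.29  -32.801  -0.016  -0.   ]
-90 [  0.009 -24.453 -22.29    3.199  -0.      0.011]
```

Call:
{"name": "carry_out", "arguments": {
  "commands": [
    [[0,-1.2,-1.1,0.2,0,0,60],[0,-2.6,-2.4,0.4,0,0,60],[0,-4.0,-3.65,0.6,0,0,60],[0,-5.4,-4.9,0.8,0,0,60],[0,-6.8,-6.2,1.0,0,0,60]]
  ]
}}

```text
t: 0.75
tcp_pos: [0.2864, -0.3847, 0.2]
tool_rot: [0.703, 0.078, -0.703, 0.078]
force: [1.1, 0.2, 0.3]
finger_gap: 0.702
```

```bash
python3 - <<'E'
from h import *
np.set_printoptions(precision=3,suppress=True)
st(); print(plan([.535,.1567,.2],np.radians(-88.3)))
E
```

```text
t 0.75 q [-1.165  0.333  1.788  0.     1.021  0.186] tcp [ 0.286 -0.385  0.2  ] yheading -77.40 tilt [ 0.01 -0.  ] F [1.07 0.2  0.31] gap 0.702
[  0.002 -18.963 -14.431   2.181  -0.003  -0.001]
```

Call:
{"name": "carry_out", "arguments": {
  "commands": [
    [[0,-1.5,-1.15,0.2,0,0,60],[0,-3.0,-2.3,0.4,0,0,60],[0,-4.5,-3.4,0.6,0,0,60],[0,-6.0,-4.6,0.7,0,0,60],[0,-7.5,-5.7,0.9,0,0,60]]
  ]
}}

```text
t: 1.25
tcp_pos: [0.3845, -0.1705, 0.2003]
tool_rot: [0.706, 0.05, -0.705, 0.05]
force: [1.7, 0.7, -0.2]
finger_gap: 0.702
```

```bash
python3 - <<'E'
from h import *
np.set_printoptions(precision=3,suppress=True)
st(); print(plan([.535,.1567,.2],np.radians(-88.3)))
E
```

```text
t 1.25 q [-0.685  0.252  1.919  0.     0.97   0.744] tcp [ 0.385 -0.171  0.2  ] yheading -81.87 tilt [ 0.05 -0.03] F [ 1.71  0.68 -0.25] gap 0.702
[  0.009 -12.106  -7.81    1.287  -0.01   -0.007]
```

Call:
{"name": "carry_out", "arguments": {
  "commands": [
    [[0,-1.5,-1.0,0.2,0,0,50],[0,-3.0,-2.0,0.4,0,0,50],[0,-4.5,-3.0,0.5,0,0,50],[0,-6.0,-4.0,0.7,0,0,50],[0,-7.5,-5.0,0.8,0,0,50]]
  ]
}}

```text
t: 1.75
tcp_pos: [0.4814, 0.0331, 0.2002]
tool_rot: [0.707, 0.026, -0.706, 0.026]
force: [0.5, -0.3, 0.7]
finger_gap: 0.586
```

Call:
{"name": "carry_out", "arguments": {
  "commands": [
    [[0,-0.8,-0.5,0.1,0,0,50],[0,-1.6,-1.0,0.2,0,0,50],[0,-2.2,-1.5,0.3,0,0,50],[0,-2.5,-1.7,0.3,0,0,50],[0,-2.5,-1.7,0.3,0,0,50]]
  ]
}}

```text
t: 2.25
tcp_pos: [0.5189, 0.0974, 0.1999]
tool_rot: [0.707, 0.017, -0.707, 0.017]
force: [-0.2, -0.4, 0.2]
finger_gap: 0.582
```

```bash
python3 - <<'E'
from h import *
np.set_printoptions(precision=3,suppress=True)
st(); print(plan([.535,.1567,.2],np.radians(-88.3)))
w=snap("wrist","w1"); c,v=ray(w,[(w["cx"],w["cy"])]); print(c,v)
E
```

```text
t 2.25 q [-0.026  0.397  1.675 -0.     1.069  1.496] tcp [0.519 0.097 0.2  ] yheading -87.21 tilt [ 0. -0.] F [-0.25 -0.37  0.22] gap 0.582
[-0.004 -2.338 -0.76   0.219 -0.001 -0.001]
[0.593 0.101 0.373] [[-0.293 -0.015 -0.956]]
```

View pics/w1.png

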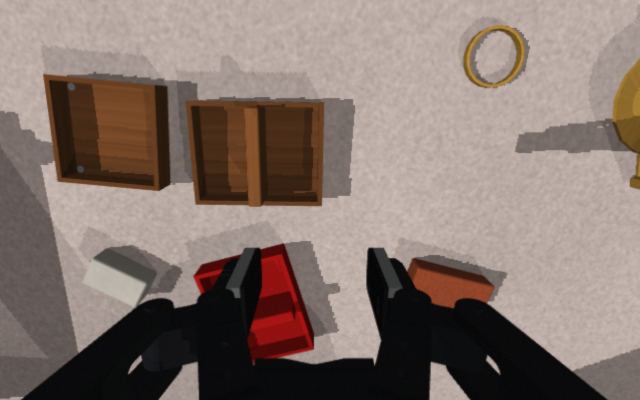

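```bash
python3 - <<'E'
from h import *
w=load("w1"); crop(w,35,65,185,195,5,"w1a"); crop(w,180,90,335,215,5,"w1b")
E
```

```text
(no output)
```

View pics/w1a.png

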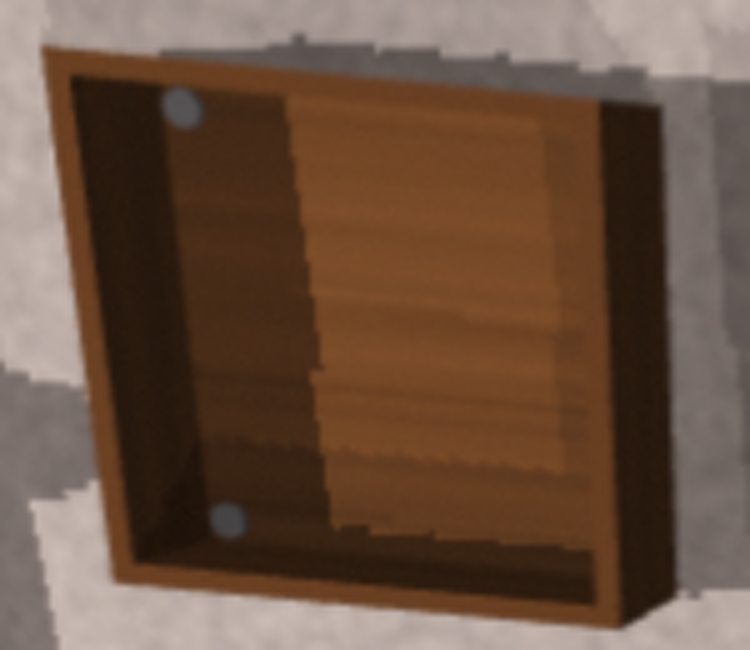

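View pics/w1b.png

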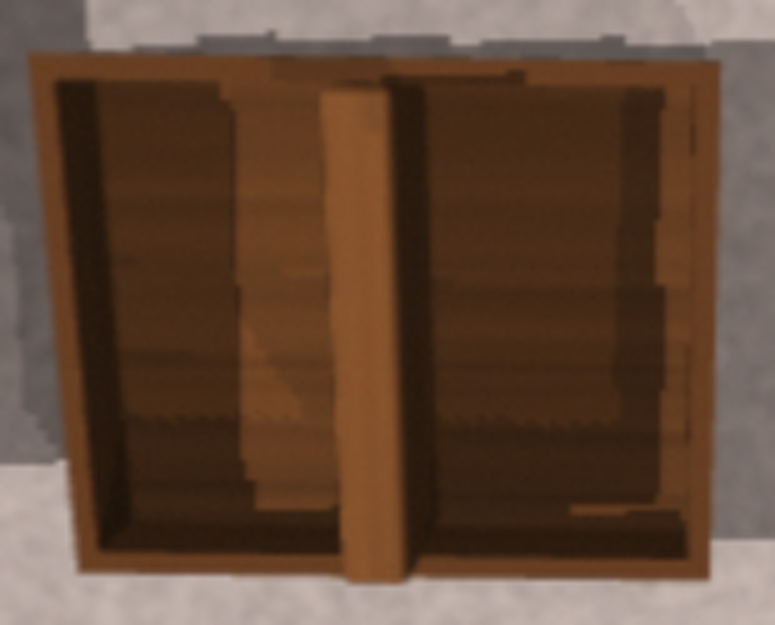

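```bash
python3 - <<'E'
from h import *
np.set_printoptions(precision=4,suppress=True)
w=load("w1")
a=unc([(622,629),(598,101),(43,46),(115,581)],35,65,5); b=unc([(710,578),(719,61),(30,55),(79,572)],180,90,5)
F,r=fitrect([(w,a)],.11,.11);print("F",F,np.degrees(F[2]),r*1000)
L,r=fitrect([(w,b)],.11,.14);print("L",L,np.degrees(L[2]),r*1000)
u=np.array([-np.sin(F[2]),np.cos(F[2])]); print("target",F[:2]-.125*u, "dyaw",np.degrees(F[2]-L[2]))
print(plan([L[0],L[1],.2],L[2]-np.pi/2),plan([L[0],L[1],.022],L[2]-np.pi/2))
E
```

```text
F [ 0.5488  0.3172 -0.048 ] -2.74918855563143 [[[-0.3071 -0.1583]
  [ 0.5186 -0.549 ]
  [ 0.3795  0.2604]
  [-0.5911  0.4469]]]
L [0.535  0.1587 0.0377] 2.1603469129509336 [[[-0.4053 -0.5051]
  [ 0.3163 -0.5973]
  [ 0.4596  0.7927]
  [-0.3706  0.3097]]]
target [0.5428 0.1924] dyaw -4.909535468582363
[-0.0081 -2.4457 -0.7896  0.1176  0.0088 -0.0037] [ 7.1119 -2.448  -0.7951  0.1176  0.0088 -0.0037]
```

Call:
{"name": "carry_out", "arguments": {
  "commands": [
    [[0,-1.0,-0.3,0.06,0,0,50],[0,-2.0,-0.6,0.12,0,0,50],[0.5,-2.45,-0.79,0.12,0,0,50],[1.5,-2.45,-0.79,0.12,0,0,50],[3.0,-2.45,-0.79,0.12,0,0,50]]
  ]
}}

```text
t: 2.8
tcp_pos: [0.5368, 0.1584, 0.1253]
tool_rot: [0.709, 0.013, -0.705, 0.013]
force: [1.0, -0.5, 0.6]
finger_gap: 0.588
```

```bash
python3 - <<'E'
from h import *
np.set_printoptions(precision=3,suppress=True)
st(); print(plan([.535,.1587,.022],np.radians(-87.84)))
E
```

```text
t 2.80 q [ 0.088  0.538  1.674 -0.001  0.925  1.622] tcp [0.537 0.158 0.125] yheading -87.87 tilt [ 0.25 -0.01] F [ 0.97 -0.52  0.64] gap 0.588
[ 4.13  -0.018  0.09  -0.007 -0.051 -0.005]
```

Call:
{"name": "carry_out", "arguments": {
  "commands": [
    [[1.2,0,0,0,0,0,50],[2.4,0,0,0,0,0,50],[3.4,0,0,0,0,0,50],[4.1,0,0,0,0,0,50],[4.1,0,0,0,0,0,50]]
  ]
}}

```text
t: 3.3
tcp_pos: [0.5324, 0.1574, 0.0195]
tool_rot: [-0.704, -0.012, 0.71, -0.013]
force: [-0.3, -0.7, -0.6]
finger_gap: 0.588
```

Call:
{"name": "carry_out", "arguments": {
  "commands": [
    [[0,0,0,0,0,0,30],[0,0,0,0,0,0,18],[0,0,0,0,0,0,8],[0,0,0,0,0,0,5],[0,0,0,0,0,0,5]]
  ],
  "force": 40
}}

```text
t: 3.8
tcp_pos: [0.5359, 0.1589, 0.0232]
tool_rot: [0.707, 0.013, -0.707, 0.013]
force: [-0.4, -0.0, 0.3]
finger_gap: 0.059
```

```bash
python3 - <<'E'
from h import *
np.set_printoptions(precision=3,suppress=True)
st(); print(plan([.5428,.1924,.022],np.radians(-92.75)))
w=snap("wrist","w2")
E
```

```text
t 3.80 q [ 0.088  0.702  1.733 -0.     0.706  1.623] tcp [0.536 0.159 0.023] yheading -87.90 tilt [0.08 0.01] F [-0.39 -0.    0.33] gap 0.059
[ 0.049 -1.328 -0.326  0.97  -0.015  0.001]
```

View pics/w2.png

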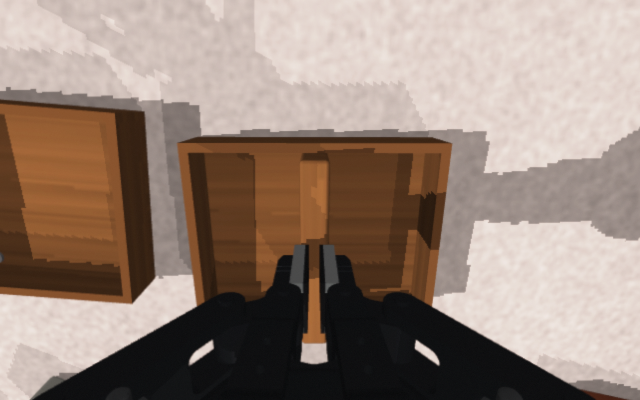

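```bash
python3 - <<'E'
from h import *
w=load("w2"); crop(w,240,130,400,370,2.5*1,"w2a") if 0 else crop(w,250,140,390,370,2,"w2a")
c,v=ray(w,[(314,200)]);print(c)
s=snap("scene","sc2"); crop(s,340,120,480,220,5,"sc2a")
print(s["image"].shape); st()
E
```

```text
[0.61003754 0.16207212 0.19663342]
(400, 640, 3)
t 3.90 q [0.088 0.703 1.733 0.    0.706 1.623] tcp [0.5357 0.1589 0.0229] yheading -87.90 tilt [0.04 0.  ] F [-0.11 -0.4   0.4 ] gap 0.058
```

View pics/w2a.png

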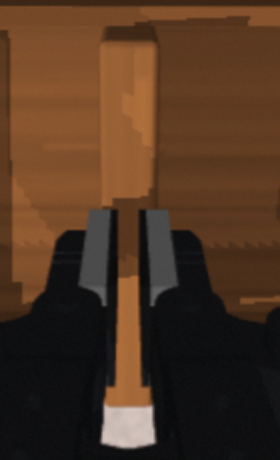

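View pics/sc2a.png

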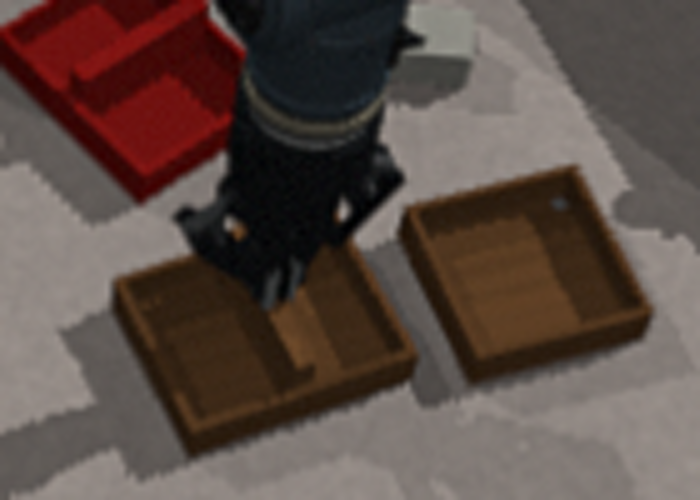

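```bash
python3 - <<'E'
from h import *
np.set_printoptions(precision=1,suppress=True)
w=load("w2");s=load("sc2")
P=[[.5357,.1589,z] for z in (.023,.042,.055)]
print((proj(w,P)-[250,140])*2, (proj(s,P)-[340,120])*5)
E
```

```text
[[128.7 192.3]
 [128.9 221.3]
 [129.  245. ]] [[262.7 321.3]
 [266.5 302.9]
 [269.1 290. ]]
```

```bash
python3 - <<'E'
from h import *
np.set_printoptions(precision=1,suppress=True)
w=load("w2")
for z in (.023,.042,.052,.06):
  for x in (.535,.546,.58): print(z,x,((proj(w,[[x,.1589+s,z] for s in (.007,-.007)])-[250,140])*2).ravel())
E
python3 - <<'E'
import sys; sys.path.insert(0,'.')
from h import *
w=load("pics/w2"[len("pics/"):]) if 0 else None
E
python3 -c "
from h import *
w=load('w2'); crop(w,285,225,345,345,6,'w2b')"
```

```text
0.023 0.535 [104.3 193.7 152.9 195.3]
0.023 0.546 [105.3 157.7 154.8 159.4]
0.023 0.58 [108.7  38.3 160.9  40.2]
0.042 0.535 [101.9 222.8 155.7 224.6]
0.042 0.546 [102.9 183.5 157.8 185.4]
0.042 0.58 [106.5  51.9 164.9  53.9]
0.052 0.535 [100.4 240.8 157.4 242.7]
0.052 0.546 [101.5 199.5 159.7 201.4]
0.052 0.58 [105.2  60.3 167.3  62.5]
0.06 0.535 [ 99.  256.8 158.9 258.7]
0.06 0.546 [100.2 213.7 161.4 215.8]
0.06 0.58 [104.   68.  169.6  70.3]
```

View pics/w2b.png

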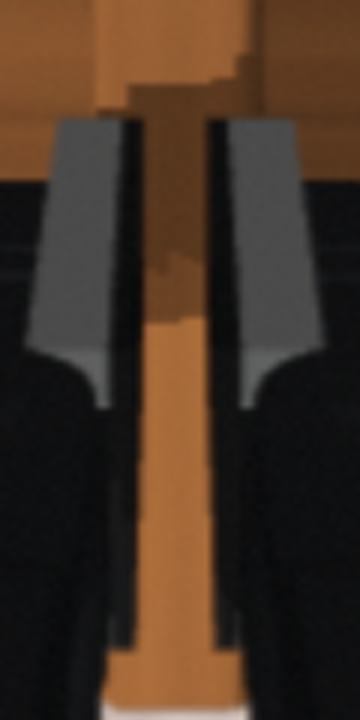

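```bash
python3 - <<'E'
from h import *
np.set_printoptions(precision=1,suppress=True)
s0={"w1":([.519,.0974,.2],-87.21),"w2":([.5357,.1589,.0229],-87.9)}
for n,(p,h) in s0.items():
  w=load(n);a=np.radians(h);y=np.array([np.cos(a),np.sin(a),0]);x=np.array([-np.sin(a),np.cos(a),0]);x=x*np.sign(x[0])
  g=.025 if n=="w1" else .0025
  for up in (0,.01,.02,.03,.04):
    print(n,up,proj(w,[np.array(p)+[0,0,up]+x*.011+sg*y*g for sg in (-1,1)]).ravel())
E
python3 - <<'E'
import sys;sys.path.insert(0,'.');import os;os.chdir('.')
from h import *
crop(load("w1"),180,230,460,400,2.8,"w1c")
E
```

```text
w1 0 [269.9 217.9 358.7 217.8]
w1 0.01 [267.6 224.3 361.1 224.2]
w1 0.02 [264.9 231.5 363.9 231.4]
w1 0.03 [261.9 239.5 367.  239.5]
w1 0.04 [258.6 248.7 370.5 248.6]
w2 0 [309.9 218.1 318.8 218.1]
w2 0.01 [309.7 224.5 319.1 224.5]
w2 0.02 [309.5 231.6 319.4 231.6]
w2 0.03 [309.3 239.6 319.8 239.6]
w2 0.04 [309.  248.7 320.2 248.7]
```

View pics/w1c.png

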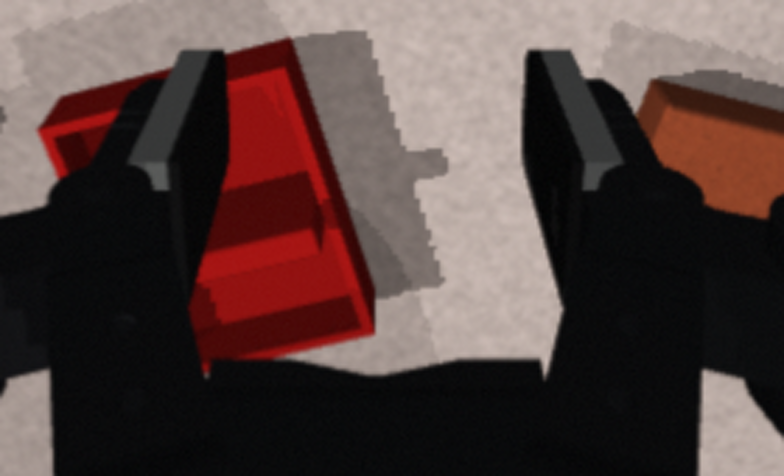

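Call:
{"name": "carry_out", "arguments": {
  "commands": [
    [[0,0,0,0,0,0,25],[0,0,0,0,0,0,45],[0,0,0,0,0,0,45],[0,0,0,0,0,0,45],[0,0,0,0,0,0,45]]
  ]
}}

```text
t: 4.4
tcp_pos: [0.5354, 0.1588, 0.0225]
tool_rot: [-0.707, -0.013, 0.707, -0.013]
force: [-0.3, -0.0, 0.1]
finger_gap: 0.527
```

Call:
{"name": "carry_out", "arguments": {
  "commands": [
    [[0.2,0,0,0,0,0,45],[0.4,0,0,0,0,0,45],[0.6,0,0,0,0,0,45],[0.8,0,0,0,0,0,45],[0.8,0,0,0,0,0,45]]
  ]
}}

```text
t: 4.9
tcp_pos: [0.5347, 0.1587, 0.0015]
tool_rot: [-0.706, -0.013, 0.708, -0.013]
force: [-0.3, -0.0, 0.4]
finger_gap: 0.526
```

```bash
python3 - <<'E'
from h import *
st()
w=snap("wrist","w3"); s=snap("scene","sc3"); crop(s,340,120,480,220,5,"sc3a")
E
```

```text
t 4.90 q [ 0.088  0.74   1.74  -0.     0.664  1.623] tcp [0.5347 0.1587 0.0015] yheading -87.91 tilt [-0.11 -0.01] F [-0.35 -0.01  0.39] gap 0.526
```

View pics/w3.png

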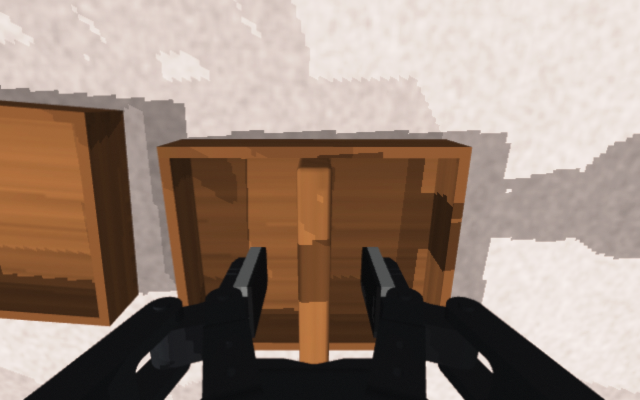

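View pics/sc3a.png

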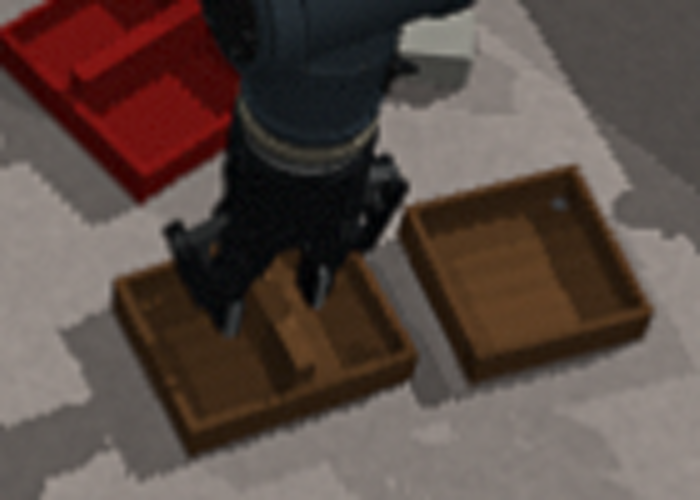

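Call:
{"name": "carry_out", "arguments": {
  "commands": [
    [[0.2,0,0,0,0,0,45],[0.4,0,0,0,0,0,45],[0.4,0,0,0,0,0,30],[0.4,0,0,0,0,0,20],[0.4,0,0,0,0,0,8]]
  ],
  "force": 40
}}

```text
t: 5.5
tcp_pos: [0.5356, 0.1588, -0.0074]
tool_rot: [0.707, 0.013, -0.707, 0.013]
force: [-0.4, 0.5, -3.2]
finger_gap: 0.155
```

Call:
{"name": "carry_out", "arguments": {
  "commands": [
    [[0,0,0,0,0,0,3],[0,0,0,0,0,0,3],[0,0,0,0,0,0,3],[0,0,0,0,0,0,3],[0,0,0,0,0,0,3]]
  ]
}}

```text
t: 6.0
tcp_pos: [0.5355, 0.1588, -0.0074]
tool_rot: [0.707, 0.013, -0.707, 0.013]
force: [0.2, -0.1, -0.5]
finger_gap: 0.153
```

```bash
python3 - <<'E'
from h import *
st()
w=snap("wrist","w4");crop(w,285,225,345,345,5,'w4b')
np.set_printoptions(precision=3,suppress=True)
print(plan([.5428,.1924,-.009],np.radians(-92.75)))
E
```

```text
t 6.00 q [ 0.088  0.756  1.741 -0.     0.645  1.623] tcp [ 0.5355  0.1588 -0.0074] yheading -87.90 tilt [ 0.01 -0.  ] F [ 0.22 -0.13 -0.46] gap 0.153
[ 0.062 -1.333 -0.341  0.969 -0.001 -0.001]
```

View pics/w4.png

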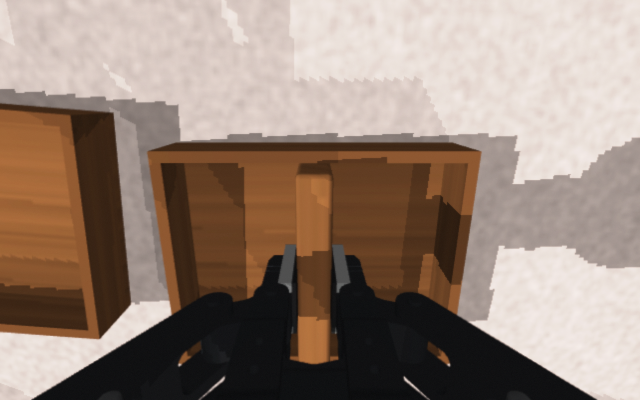

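Call:
{"name": "carry_out", "arguments": {
  "commands": [
    [[0,-0.15,-0.05,0.2,0,0,3],[0,-0.4,-0.12,0.4,0,0,3],[0,-0.7,-0.2,0.65,0,0,3],[0,-0.95,-0.28,0.85,0,0,3],[0,-1.13,-0.33,0.97,0,0,3]]
  ]
}}

```text
t: 6.55
tcp_pos: [0.5426, 0.1879, -0.0074]
tool_rot: [-0.707, 0.017, 0.707, 0.017]
force: [-1.2, -3.7, 2.5]
finger_gap: 0.158
```

Call:
{"name": "carry_out", "arguments": {
  "commands": [
    [[0,0,0,0,0,0,3],[0,0,0,0,0,0,3],[0,0,0,0,0,0,3],[0,0,0,0,0,0,3],[0,0,0,0,0,0,3]]
  ]
}}

```text
t: 7.05
tcp_pos: [0.5429, 0.1876, -0.0074]
tool_rot: [0.707, -0.017, -0.707, -0.017]
force: [-0.0, 3.4, 0.6]
finger_gap: 0.158
```

```bash
python3 - <<'E'
from h import *
st()
w=snap("wrist","w5");crop(w,60,100,220,220,5,'w5b');t=snap("top","t5");crop(t,150,165,280,240,6,"t5a");s=snap("scene","sc5");crop(s,350,140,480,220,6,"sc5a")
E
```

```text
t 7.05 q [1.380e-01 7.670e-01 1.701e+00 1.000e-03 6.740e-01 1.757e+00] tcp [ 0.5429  0.1876 -0.0074] yheading -92.78 tilt [0.03 0.03] F [-0.01  3.38  0.56] gap 0.158
```

View pics/w5.png

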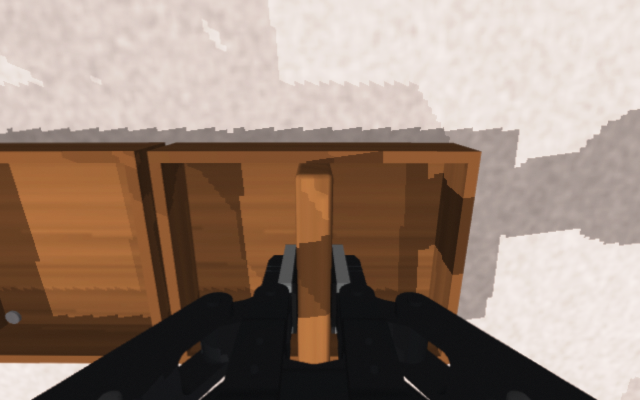

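View pics/w5b.png

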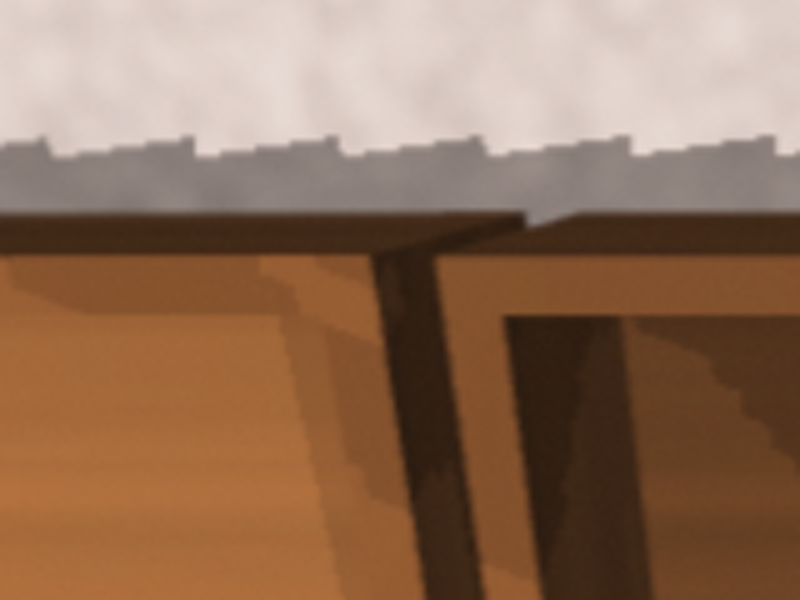

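View pics/sc5a.png

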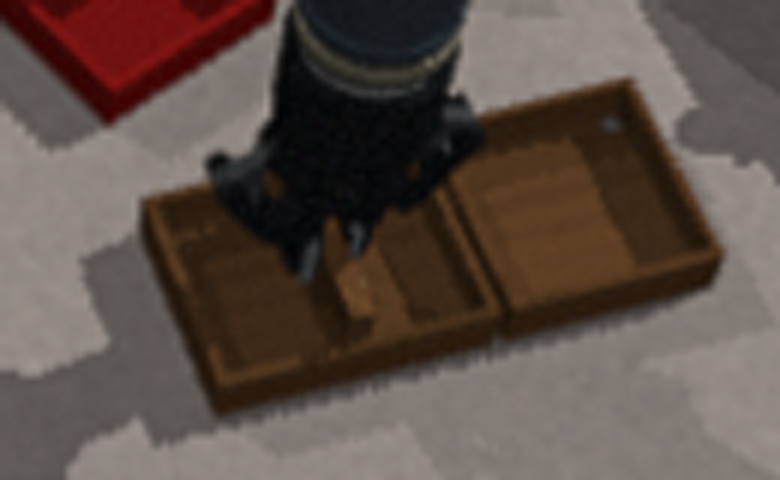

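Call:
{"name": "carry_out", "arguments": {
  "commands": [
    [[0,-0.05,0,0,0,0,3],[0,-0.1,0,0,0,0,3],[0,-0.15,0,0,0,0,3],[0,-0.18,0,0,0,0,3],[0,-0.2,0,0,0,0,3]]
  ]
}}

```text
t: 7.7
tcp_pos: [0.5429, 0.192, -0.0074]
tool_rot: [-0.707, 0.017, 0.707, 0.017]
force: [-0.3, -3.8, 0.9]
finger_gap: 0.155
```

```bash
python3 - <<'E'
from h import *
st()
w=snap("wrist","w6");crop(w,60,100,220,220,5,'w6b')
E
```

```text
t 7.70 q [ 1.460e-01  7.680e-01  1.696e+00 -1.000e-03  6.780e-01  1.766e+00] tcp [ 0.5429  0.192  -0.0074] yheading -92.75 tilt [-0.01 -0.03] F [-0.33 -3.85  0.87] gap 0.155
```

View pics/w6b.png

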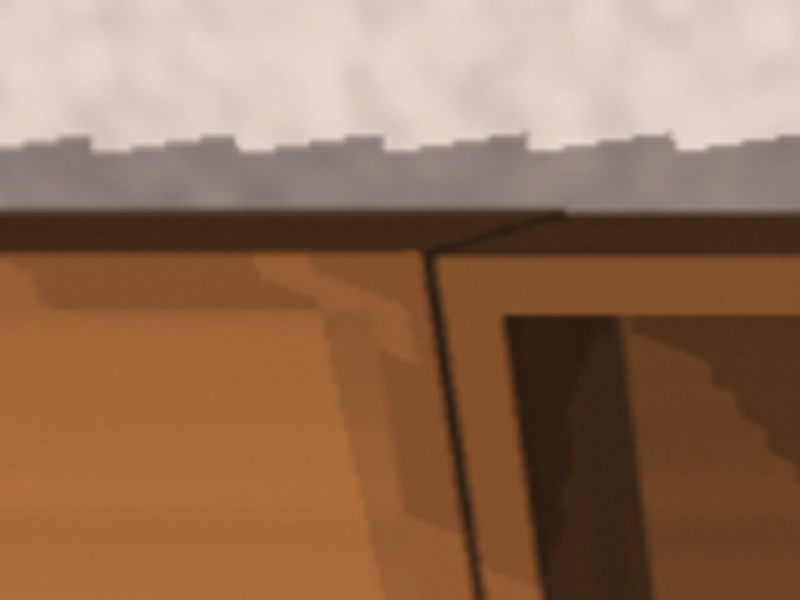

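Call:
{"name": "carry_out", "arguments": {
  "commands": [
    [[0,0,-0.012,0,0,0,3],[0,-0.015,-0.012,0,0,0,3],[0,-0.03,-0.012,0,0,0,3],[0,-0.045,-0.012,0,0,0,3],[0,-0.06,-0.012,0,0,0,3]]
  ]
}}

```text
t: 8.25
tcp_pos: [0.5431, 0.193, -0.0074]
tool_rot: [-0.707, 0.017, 0.707, 0.016]
force: [-0.6, -8.3, 3.8]
finger_gap: 0.157
```

```bash
python3 - <<'E'
from h import *
st()
w=snap("wrist","w7");crop(w,60,100,220,220,5,'w7b')
E
```

```text
t 8.25 q [ 0.148  0.768  1.694 -0.002  0.68   1.768] tcp [ 0.5431  0.193  -0.0074] yheading -92.70 tilt [-0.03 -0.08] F [-0.58 -8.32  3.79] gap 0.157
```

View pics/w7b.png

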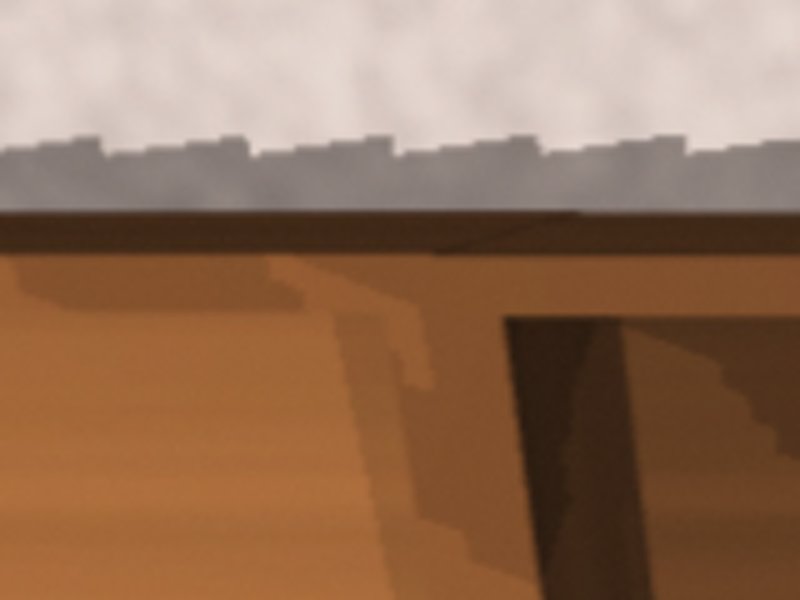

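Call:
{"name": "carry_out", "arguments": {
  "commands": [
    [[0,-0.015,0,0,0,0,3],[0,-0.015,0,0,0,0,3],[0,-0.01,0,0,0,0,20],[0,-0.005,0,0,0,0,40],[0,0,0,0,0,0,40]]
  ]
}}

```text
t: 8.8
tcp_pos: [0.5434, 0.1946, -0.0076]
tool_rot: [0.707, -0.017, -0.707, -0.017]
force: [-0.5, -0.8, -0.2]
finger_gap: 0.472
```

Call:
{"name": "carry_out", "arguments": {
  "commands": [
    [[-0.5,0,0,0,0,0,40],[-1.5,0,0,0,0,0,40],[-3,0,0,0,0,0,40],[-4.5,0,0,0,0,0,40],[-6.0,0,0,0,0,0,40]]
  ]
}}

```text
t: 9.3
tcp_pos: [0.5431, 0.1942, 0.1447]
tool_rot: [0.707, -0.017, -0.707, -0.017]
force: [0.9, 0.7, 0.3]
finger_gap: 0.472
```

```bash
python3 - <<'E'
from h import *
st()
w=snap("wrist","w8")
E
```

```text
t 9.30 q [0.15  0.532 1.611 0.    0.998 1.768] tcp [0.5431 0.1942 0.1447] yheading -92.75 tilt [0.03 0.03] F [0.93 0.68 0.32] gap 0.472
```

View pics/w8.png

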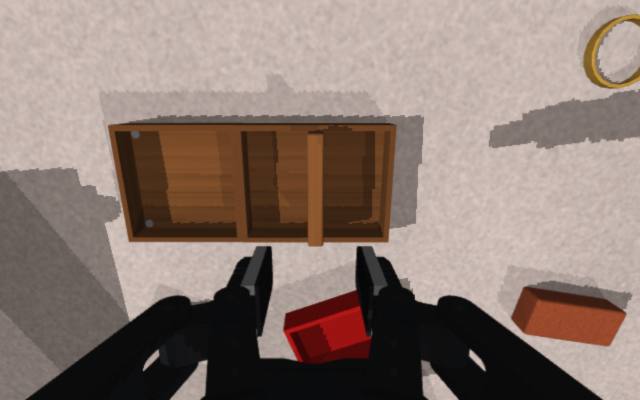

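```bash
python3 - <<'E'
from h import *
np.set_printoptions(precision=4,suppress=True)
w=load("w8")
b=[(388,240.5),(395,124),(110,125),(129,241)]
C,r=fitrect([(w,b)],.11,.25);u=np.array([-np.sin(C[2]),np.cos(C[2])])
print("L",C[:2]-.055*u,"F",C[:2]+.07*u,np.degrees(C[2]),r*1000)
print(plan([.55,-.37,.2],np.radians(13.4)))
E
```

```text
L [0.5433 0.1926] F [0.5491 0.3175] -2.65760876742358 [[[-0.635  -0.8218]
  [ 0.3523 -1.8545]
  [ 0.7295  2.1646]
  [-0.4468  0.5118]]]
[ -2.0039  22.569   -1.2005 -21.2239  -0.1323  -0.1101]
```

Call:
{"name": "carry_out", "arguments": {
  "commands": [
    [[-0.4,0.6,0,-0.7,0,0,35],[-0.9,1.6,0,-1.6,0,0,35],[-1.4,2.8,-0.1,-2.6,0,0,35],[-1.8,4.0,-0.2,-3.7,0,0,35],[-2.0,5.2,-0.2,-4.9,0,0,35]]
  ]
}}

```text
t: 9.85
tcp_pos: [0.5429, 0.063, 0.1943]
tool_rot: [0.695, 0.135, -0.693, 0.135]
force: [0.6, -1.2, -0.2]
finger_gap: 0.41
```

```bash
python3 - <<'E'
from h import *
np.set_printoptions(precision=2,suppress=True)
st();print(plan([.55,-.37,.2],np.radians(13.4)))
w=load("w8");crop(w,190,110,300,250,4,"w8a")
E
```

```text
t 9.85 q [-0.09  0.43  1.64  0.    1.07  1.1 ] tcp [0.54 0.06 0.19] yheading -67.98 tilt [0.2  0.01] F [ 0.6  -1.22 -0.18] gap 0.410
[ -0.23  16.17   6.23 -16.28  -0.02  -0.04]
```

View pics/w8a.png

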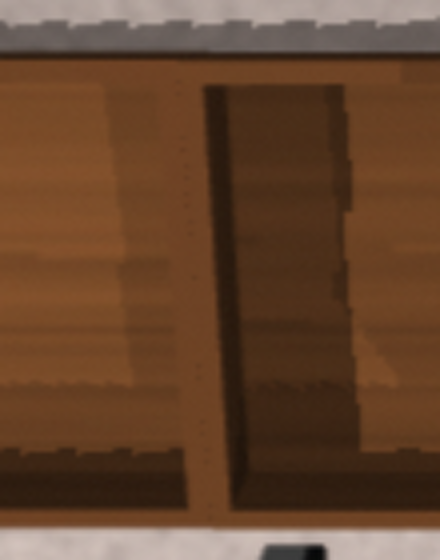

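Call:
{"name": "carry_out", "arguments": {
  "commands": [
    [[0,1.1,0.4,-1.2,0,0,35],[0,2.3,0.9,-2.4,0,0,35],[0,3.5,1.3,-3.6,0,0,35],[0,4.7,1.8,-4.8,0,0,35],[0,5.9,2.3,-6.0,0,0,35]]
  ]
}}

```text
t: 10.35
tcp_pos: [0.5433, -0.0955, 0.1932]
tool_rot: [0.636, 0.31, -0.635, 0.31]
force: [0.1, 0.7, -0.0]
finger_gap: 0.412
```

```bash
python3 - <<'E'
from h import *
np.set_printoptions(precision=2,suppress=True)
st();print(plan([.55,-.37,.2],np.radians(13.4)))
E
```

```text
t 10.35 q [-0.38  0.44  1.63  0.    1.08  0.29] tcp [ 0.54 -0.1   0.19] yheading -37.99 tilt [ 0.07 -0.  ] F [ 0.1   0.68 -0.02] gap 0.412
[ -0.27   6.97   8.49 -10.28  -0.    -0.01]
```

Call:
{"name": "carry_out", "arguments": {
  "commands": [
    [[-0.05,0.8,0.9,-1.2,0,0,35],[-0.1,1.6,1.9,-2.4,0,0,35],[-0.15,2.4,2.9,-3.6,0,0,35],[-0.2,3.3,4.0,-4.9,0,0,35],[-0.25,4.2,5.0,-6.1,0,0,35]]
  ]
}}

```text
t: 10.85
tcp_pos: [0.5482, -0.2588, 0.1995]
tool_rot: [0.532, 0.466, -0.531, 0.466]
force: [0.2, -0.2, -0.3]
finger_gap: 0.415
```

```bash
python3 - <<'E'
from h import *
np.set_printoptions(precision=2,suppress=True)
st();print(plan([.55,-.37,.2],np.radians(13.4)))
E
```

```text
t 10.85 q [-0.62  0.5   1.48  0.    1.16 -0.49] tcp [ 0.55 -0.26  0.2 ] yheading -7.50 tilt [ 0.05 -0.01] F [ 0.22 -0.15 -0.26] gap 0.415
[-0.02  0.65  4.4  -4.18  0.   -0.01]
```

Call:
{"name": "carry_out", "arguments": {
  "commands": [
    [[0,0.2,1.0,-1.1,0,0,35],[0,0.4,2.2,-2.3,0,0,35],[0,0.5,3.3,-3.4,0,0,35],[0,0.6,4.1,-4.1,0,0,35],[0,0.6,4.1,-4.15,0,0,35]]
  ]
}}

```text
t: 11.35
tcp_pos: [0.5494, -0.3641, 0.1992]
tool_rot: [0.441, 0.552, -0.441, 0.554]
force: [0.2, -0.4, -0.2]
finger_gap: 0.409
```

```bash
python3 - <<'E'
from h import *
st();snap("wrist","w9")
E
```

```text
t 11.35 q [-0.754  0.574  1.344 -0.     1.221 -0.978] tcp [ 0.5494 -0.3641  0.1992] yheading 12.85 tilt [ 0.09 -0.11] F [ 0.19 -0.37 -0.23] gap 0.409
```

View pics/w9.png

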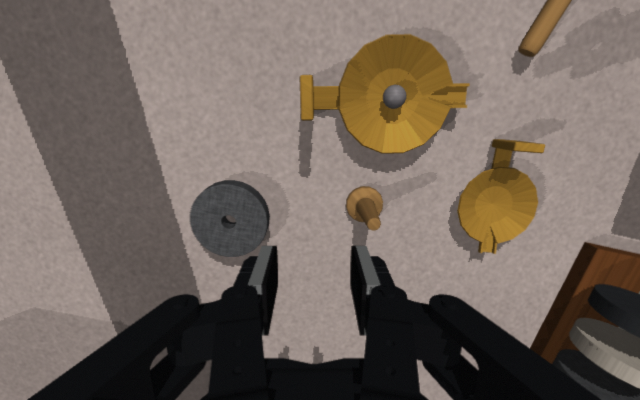

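```bash
python3 - <<'E'
from h import *
w=load("w9");crop(w,290,60,350,130,8,"w9a");crop(w,335,25,475,160,5,"w9b")
E
```

```text
(no output)
```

View pics/w9a.png

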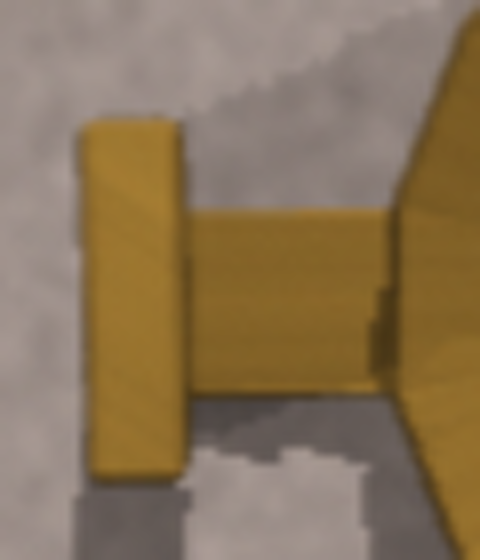

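View pics/w9b.png

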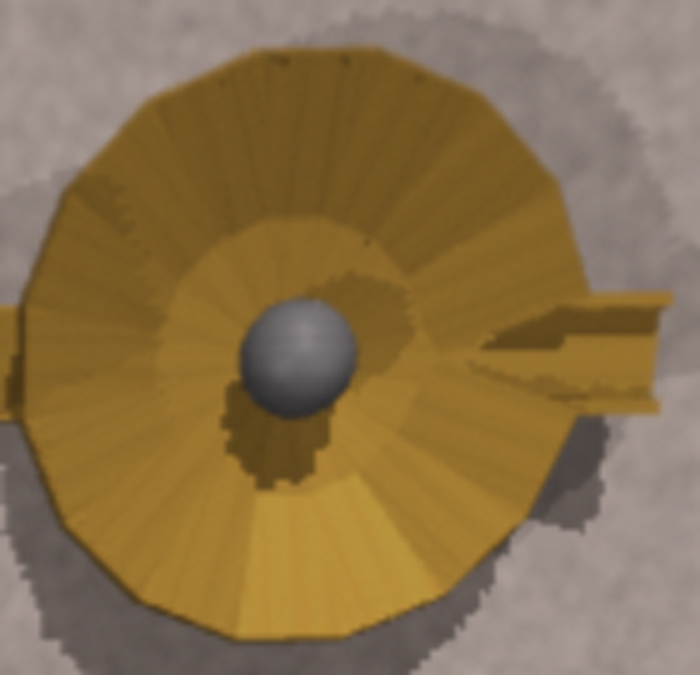

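```bash
python3 - <<'E'
from h import *
np.set_printoptions(precision=4,suppress=True)
w=load("w9")
# dish axes: x right in image, y up ; order -x-y,+x-y,+x+y,-x+y
c=unc([(89,478),(187,478),(182,120),(80,120)],290,60,8)
T,r=fitrect([(w,c)],.012,.040,.062);print("tab",T,np.degrees(T[2]),r*1000)
b=onz(w,unc([(299,358)],335,25,5),.017)[0];l=onz(w,unc([(660,353)],335,25,5),.018)[0]
d=b[:2]-T[:2];print("ball",b,np.linalg.norm(d),np.degrees(np.arctan2(d[1],d[0])))
d=l[:2]-T[:2];print("lip",l,np.linalg.norm(d),np.degrees(np.arctan2(d[1],d[0])))
st();print(plan([T[0],T[1],.2],np.radians(13.4)))
E
```

```text
tab [ 0.5255 -0.2901  0.2367] 13.559695233160227 [[[-0.19   -0.7734]
  [ 0.4446 -0.4696]
  [ 0.1787  0.7706]
  [-0.4333  0.4724]]]
ball [ 0.6133 -0.2687  0.017 ] 0.09039038728255597 13.747806265833482
lip [ 0.6858 -0.251   0.018 ] 0.16493375800125346 13.718845570552082
t 11.40 q [-0.753  0.574  1.346  0.001  1.222 -0.977] tcp [ 0.5492 -0.3619  0.199 ] yheading 12.85 tilt [0.03 0.02] F [-0.03  0.67  0.37] gap 0.412
[-0.0399 -0.283  -3.0094 -0.1098 -0.0014 -0.0074]
```

```bash
python3 - <<'E'
from h import *
np.set_printoptions(precision=3,suppress=True)
print(plan([.5255,-.2901,.2],np.radians(13.7)))
E
```

```text
[-0.04  -0.284 -3.012 -0.17  -0.001 -0.007]
```

Call:
{"name": "carry_out", "arguments": {
  "commands": [
    [[0,-0.1,-0.8,-0.1,0,0,32],[0,-0.2,-1.8,-0.16,0,0,32],[0,-0.28,-2.7,-0.16,0,0,32],[0,-0.28,-3.01,-0.16,0,0,32],[0.8,-0.28,-3.01,-0.16,0,0,32]]
  ]
}}

```text
t: 11.9
tcp_pos: [0.5275, -0.2885, 0.1818]
tool_rot: [0.436, 0.555, -0.436, 0.559]
force: [0.5, -1.0, 0.7]
finger_gap: 0.373
```

Call:
{"name": "carry_out", "arguments": {
  "commands": [
    [[1.0,0,0,0,0,0,32],[2.0,0,0,0,0,0,32],[3.0,0,0,0,0,0,32],[3.4,0,0,0,0,0,32],[3.4,0,0,0,0,0,32]]
  ]
}}

```text
t: 12.4
tcp_pos: [0.525, -0.2886, 0.0925]
tool_rot: [0.436, 0.558, -0.436, 0.555]
force: [-1.0, -0.0, 0.5]
finger_gap: 0.378
```

```bash
python3 - <<'E'
from h import *
np.set_printoptions(precision=3,suppress=True)
st();snap("wrist","w10");print(plan([.5255,-.2901,-.010],np.radians(13.7)))
s=snap("scene","sc10");crop(s,190,180,300,290,5,"sc10a")
E
```

```text
t 12.40 q [-0.689  0.632  1.59   0.     0.923 -0.93 ] tcp [ 0.525 -0.289  0.092] yheading 13.80 tilt [-0.13  0.12] F [-1.02 -0.03  0.51] gap 0.378
[ 4.15  -0.019  0.028  0.019 -0.004  0.002]
```

View pics/w10.png

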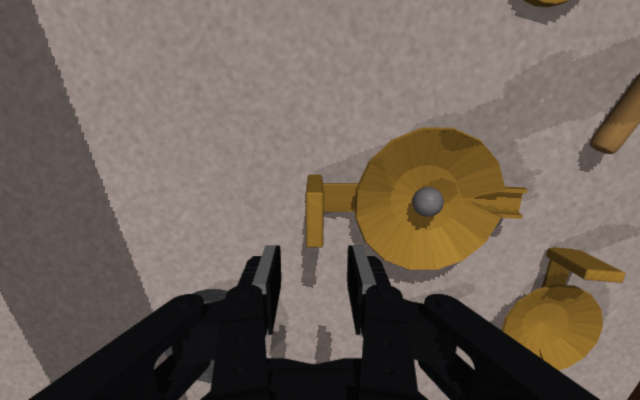

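View pics/sc10a.png

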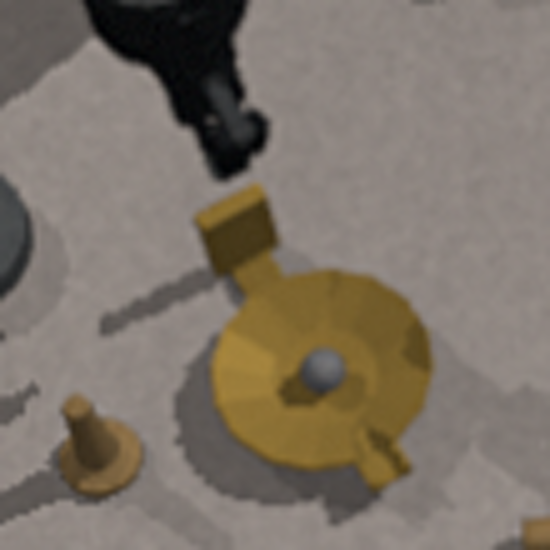

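Call:
{"name": "carry_out", "arguments": {
  "commands": [
    [[0.6,-0.02,0.02,0,0,0,32],[1.2,-0.02,0.02,0,0,0,32],[1.8,-0.02,0.02,0,0,0,32],[2.2,-0.02,0.02,0,0,0,32],[2.2,-0.02,0.02,0,0,0,32]]
  ]
}}

```text
t: 13.0
tcp_pos: [0.5251, -0.29, 0.0385]
tool_rot: [0.436, 0.557, -0.436, 0.556]
force: [-0.4, 0.4, -0.4]
finger_gap: 0.372
```

```bash
python3 - <<'E'
from h import *
np.set_printoptions(precision=3,suppress=True)
st();snap("wrist","w11");print(plan([.5255,-.2901,-.010],np.radians(13.7)))
E
```

```text
t 13.00 q [-0.691  0.713  1.618  0.     0.812 -0.931] tcp [ 0.525 -0.29   0.038] yheading 13.79 tilt [-0.03  0.03] F [-0.42  0.41 -0.44] gap 0.372
[ 1.967  0.001 -0.012  0.018  0.005 -0.004]
```

View pics/w11.png

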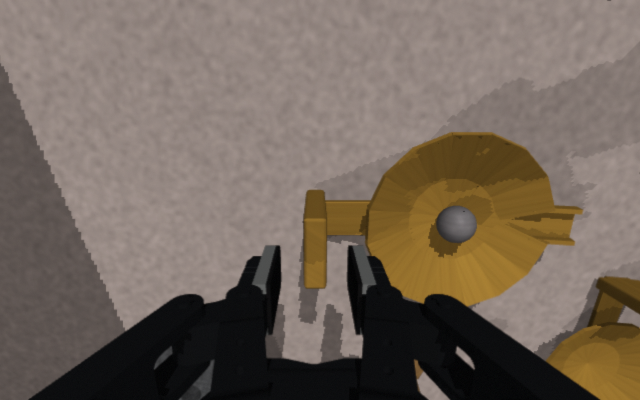

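Call:
{"name": "carry_out", "arguments": {
  "commands": [
    [[0.5,0,0,0,0,0,32],[1.0,0,0,0,0,0,32],[1.5,0,0,0,0,0,32],[1.9,0,0,0,0,0,32],[1.9,0,0,0,0,0,32]]
  ]
}}

```text
t: 13.55
tcp_pos: [0.524, -0.2892, -0.0109]
tool_rot: [0.436, 0.558, -0.436, 0.555]
force: [-0.0, 0.7, 0.1]
finger_gap: 0.372
```

```bash
python3 - <<'E'
from h import *
np.set_printoptions(precision=3,suppress=True)
st();snap("wrist","w12")
E
```

```text
t 13.55 q [-0.691  0.791  1.634  0.     0.72  -0.931] tcp [ 0.524 -0.289 -0.011] yheading 13.79 tilt [-0.18  0.15] F [-0.04  0.69  0.14] gap 0.372
```

View pics/w12.png

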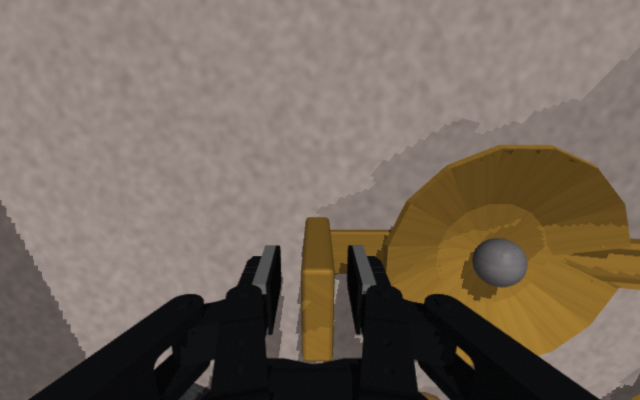

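Call:
{"name": "carry_out", "arguments": {
  "commands": [
    [[0,0,0,0,0,0,26],[0,0,0,0,0,0,20],[0,0,0,0,0,0,16],[0,0,0,0,0,0,13],[0,0,0,0,0,0,10]]
  ],
  "force": 40
}}

```text
t: 14.1
tcp_pos: [0.5256, -0.2903, -0.0081]
tool_rot: [0.436, 0.556, -0.436, 0.557]
force: [-0.3, 0.8, 3.0]
finger_gap: 0.139
```

Call:
{"name": "carry_out", "arguments": {
  "commands": [
    [[0,0,0,0,0,0,6],[0,0,0,0,0,0,3],[0,0,0,0,0,0,2],[0,0,0,0,0,0,2],[0,0,0,0,0,0,2]]
  ],
  "force": 100
}}

```text
t: 14.6
tcp_pos: [0.5255, -0.2904, -0.0081]
tool_rot: [0.436, 0.556, -0.436, 0.557]
force: [-0.9, 0.5, 5.4]
finger_gap: 0.127
```

```bash
python3 - <<'E'
from h import *
np.set_printoptions(precision=3,suppress=True)
st();snap("wrist","w13")
E
```

```text
t 14.60 q [-0.691  0.787  1.632  0.     0.721 -0.932] tcp [ 0.525 -0.29  -0.008] yheading 13.79 tilt [ 0.04 -0.03] F [-0.87  0.48  5.4 ] gap 0.127
```

View pics/w13.png

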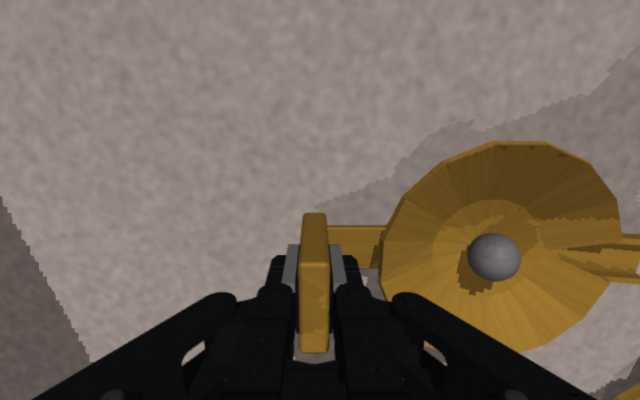

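Call:
{"name": "carry_out", "arguments": {
  "commands": [
    [[-0.05,0,0,0,0,0,2],[-0.13,0,0,0,0,0,2],[-0.23,0,0,0,0,0,2],[-0.34,0,0,0,0,0,2],[-0.45,0,0,0,0,0,2]]
  ]
}}

```text
t: 15.15
tcp_pos: [0.525, -0.29, 0.0024]
tool_rot: [0.436, 0.557, -0.436, 0.556]
force: [-0.3, -0.5, -3.0]
finger_gap: 0.127
```

Call:
{"name": "carry_out", "arguments": {
  "commands": [
    [[-0.12,0,0,0,0,0,2],[-0.25,0,0,0,0,0,2],[-0.37,0,0,0,0,0,2],[-0.46,0,0,0,0,0,2],[-0.5,0,0,0,0,0,2]]
  ]
}}

```text
t: 15.65
tcp_pos: [0.5254, -0.2903, 0.0154]
tool_rot: [0.436, 0.556, -0.436, 0.557]
force: [0.5, 0.4, -3.5]
finger_gap: 0.129
```

```bash
python3 - <<'E'
from h import *
np.set_printoptions(precision=3,suppress=True)
st();snap("wrist","w14");s=snap("scene","sc14");crop(s,190,180,300,290,5,"sc14a")
E
```

```text
t 15.65 q [-0.691  0.749  1.627  0.     0.765 -0.932] tcp [ 0.525 -0.29   0.015] yheading 13.79 tilt [ 0.02 -0.02] F [ 0.5   0.44 -3.52] gap 0.129
```

View pics/w14.png

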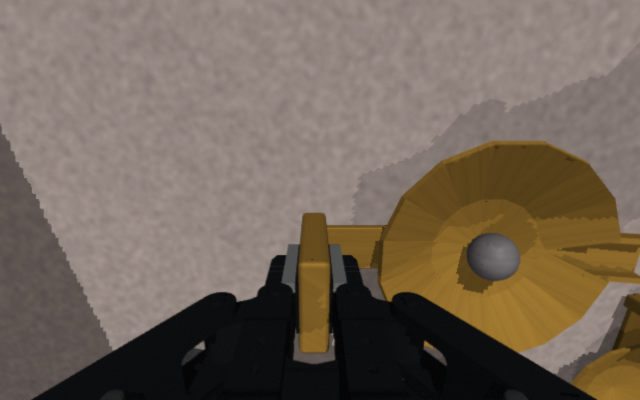

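View pics/sc14a.png

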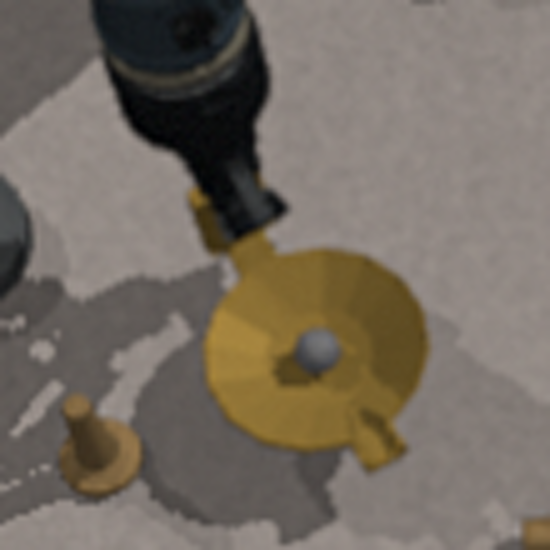

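Call:
{"name": "carry_out", "arguments": {
  "commands": [
    [[-0.05,0,0,0,0,0,2],[-0.17,0,0,0,0,0,2],[-0.34,0,0,0,0,0,2],[-0.53,0,0,0,0,0,2],[-0.73,0,0,0,0,0,2]]
  ]
}}

```text
t: 16.25
tcp_pos: [0.5253, -0.2902, 0.0337]
tool_rot: [0.436, 0.556, -0.436, 0.556]
force: [0.2, -0.9, -2.3]
finger_gap: 0.128
```

Call:
{"name": "carry_out", "arguments": {
  "commands": [
    [[-0.2,0,0,0,0,0,2],[-0.4,0,0,0,0,0,2],[-0.6,0,0,0,0,0,2],[-0.8,0,0,0,0,0,2],[-1.0,0,0,0,0,0,2]]
  ]
}}

```text
t: 16.75
tcp_pos: [0.5252, -0.2901, 0.0587]
tool_rot: [0.436, 0.556, -0.436, 0.556]
force: [-0.3, 0.1, -2.3]
finger_gap: 0.127
```

Call:
{"name": "carry_out", "arguments": {
  "commands": [
    [[-0.2,0,0,0,0,0,2],[-0.4,0,0,0,0,0,2],[-0.59,0,0,0,0,0,2],[-0.74,0,0,0,0,0,2],[-0.83,0,0,0,0,0,2]]
  ]
}}

```text
t: 17.25
tcp_pos: [0.5254, -0.2903, 0.0795]
tool_rot: [0.436, 0.556, -0.436, 0.557]
force: [-0.7, 0.3, -3.5]
finger_gap: 0.129
```

```bash
python3 - <<'E'
from h import *
np.set_printoptions(precision=3,suppress=True)
st();snap("wrist","w15")
print(plan([.539,.1024,.08],np.radians(87.3)))
E
```

```text
t 17.25 q [-0.691  0.651  1.598 -0.     0.892 -0.931] tcp [ 0.525 -0.29   0.08 ] yheading 13.79 tilt [ 0.02 -0.02] F [-0.65  0.26 -3.49] gap 0.129
[ -0.021   4.271 -15.128 -14.701   0.011  -0.   ]
```

View pics/w15.png

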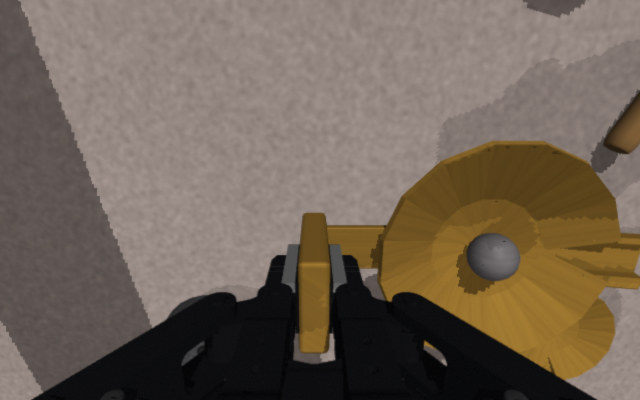

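```bash
python3 - <<'E'
from h import *
N=35
p0=np.array([.5254,-.2903,.0797]);h0=np.radians(13.75);p1=np.array([.539,.1024,.08]);h1=np.radians(87.3)
def pose(k):
    t=k/N;s=10*t**3-15*t**4+6*t**5;p=p0+(p1-p0)*s;a=h0+(h1-h0)*s
    x=np.array([0,0,-1.]);y=np.array([np.cos(a),np.sin(a),0]);return p,R.from_matrix(np.c_[x,y,np.cross(x,y)])
for c in range(N//5):
    pa,Ra=pose(5*c);print(c)
    for k in range(5*c+1,5*c+6):
        p,Q=pose(k);v=np.r_[Ra.inv().apply(p-pa)/.025,(Ra.inv()*Q).as_rotvec(degrees=True)/5];print([float(q) for q in np.round(v,2)+0.])
E
```

```text
0
[0.0, 0.0, 0.0, 0.0, 0.0, 0.0]
[0.0, 0.01, -0.03, -0.03, 0.0, 0.0]
[0.0, 0.02, -0.08, -0.08, 0.0, 0.0]
[0.0, 0.05, -0.19, -0.18, 0.0, 0.0]
[0.0, 0.1, -0.35, -0.34, 0.0, 0.0]
1
[0.0, 0.07, -0.23, -0.22, 0.0, 0.0]
[0.0, 0.16, -0.52, -0.51, 0.0, 0.0]
[0.0, 0.28, -0.88, -0.87, 0.0, 0.0]
[0.0, 0.41, -1.32, -1.29, 0.0, 0.0]
[0.0, 0.57, -1.82, -1.79, 0.0, 0.0]
2
[0.0, 0.26, -0.53, -0.56, 0.0, 0.0]
[0.0, 0.56, -1.12, -1.17, 0.0, 0.0]
[0.0, 0.87, -1.76, -1.83, 0.0, 0.0]
[0.0, 1.21, -2.43, -2.54, 0.0, 0.0]
[0.0, 1.56, -3.14, -3.28, 0.0, 0.0]
3
[0.0, 0.56, -0.6, -0.77, 0.0, 0.0]
[0.0, 1.12, -1.22, -1.55, 0.0, 0.0]
[0.0, 1.7, -1.83, -2.34, 0.0, 0.0]
[0.0, 2.26, -2.45, -3.12, 0.0, 0.0]
[0.0, 2.82, -3.05, -3.89, 0.0, 0.0]
4
[0.0, 0.7, -0.37, -0.74, 0.0, 0.0]
[0.0, 1.37, -0.72, -1.45, 0.0, 0.0]
[0.0, 2.0, -1.05, -2.11, 0.0, 0.0]
[0.0, 2.58, -1.36, -2.73, 0.0, 0.0]
[0.0, 3.1, -1.63, -3.28, 0.0, 0.0]
5
[0.0, 0.52, -0.1, -0.49, 0.0, 0.0]
[0.0, 0.96, -0.19, -0.92, 0.0, 0.0]
[0.0, 1.34, -0.27, -1.28, 0.0, 0.0]
[0.0, 1.64, -0.33, -1.56, 0.0, 0.0]
[0.0, 1.87, -0.38, -1.79, 0.0, 0.0]
6
[0.0, 0.17, -0.01, -0.16, 0.0, 0.0]
[0.0, 0.28, -0.01, -0.26, 0.0, 0.0]
[0.0, 0.34, -0.01, -0.32, 0.0, 0.0]
[0.0, 0.36, -0.02, -0.34, 0.0, 0.0]
[0.0, 0.37, -0.02, -0.34, 0.0, 0.0]
```

Call:
{"name": "carry_out", "arguments": {
  "commands": [
    [[0,0,0,0,0,0,2],[0,0.01,-0.03,-0.03,0,0,2],[0,0.02,-0.08,-0.08,0,0,2],[0,0.05,-0.19,-0.18,0,0,2],[0,0.1,-0.35,-0.34,0,0,2]]
  ]
}}

```text
t: 17.8
tcp_pos: [0.5255, -0.2808, 0.0789]
tool_rot: [0.428, 0.563, -0.428, 0.563]
force: [0.1, -0.3, -3.0]
finger_gap: 0.128
```

Call:
{"name": "carry_out", "arguments": {
  "commands": [
    [[0,0.07,-0.23,-0.22,0,0,2],[0,0.16,-0.52,-0.51,0,0,2],[0,0.28,-0.88,-0.87,0,0,2],[0,0.41,-1.32,-1.29,0,0,2],[0,0.57,-1.82,-1.79,0,0,2]]
  ]
}}

```text
t: 18.3
tcp_pos: [0.5271, -0.2323, 0.079]
tool_rot: [0.382, 0.595, -0.382, 0.595]
force: [-0.1, -0.4, -2.9]
finger_gap: 0.129
```

Call:
{"name": "carry_out", "arguments": {
  "commands": [
    [[0,0.26,-0.53,-0.56,0,0,2],[0,0.56,-1.12,-1.17,0,0,2],[0,0.87,-1.76,-1.83,0,0,2],[0,1.21,-2.43,-2.54,0,0,2],[0,1.56,-3.14,-3.28,0,0,2]]
  ]
}}

```text
t: 18.8
tcp_pos: [0.5302, -0.1441, 0.0791]
tool_rot: [0.292, 0.644, -0.292, 0.644]
force: [0.2, 0.5, -3.5]
finger_gap: 0.126
```

Call:
{"name": "carry_out", "arguments": {
  "commands": [
    [[0,0.56,-0.6,-0.77,0,0,2],[0,1.12,-1.22,-1.55,0,0,2],[0,1.7,-1.83,-2.34,0,0,2],[0,2.26,-2.45,-3.12,0,0,2],[0,2.82,-3.05,-3.89,0,0,2]]
  ]
}}

```text
t: 19.3
tcp_pos: [0.5334, -0.04, 0.0791]
tool_rot: [0.179, 0.684, -0.179, 0.684]
force: [-0.0, 0.6, -2.0]
finger_gap: 0.126
```

Call:
{"name": "carry_out", "arguments": {
  "commands": [
    [[0,0.7,-0.37,-0.74,0,0,2],[0,1.37,-0.72,-1.45,0,0,2],[0,2.0,-1.05,-2.11,0,0,2],[0,2.58,-1.36,-2.73,0,0,2],[0,3.1,-1.63,-3.28,0,0,2]]
  ]
}}

```text
t: 19.8
tcp_pos: [0.5362, 0.0474, 0.0791]
tool_rot: [0.08, 0.703, -0.08, 0.703]
force: [-0.6, -0.6, -2.6]
finger_gap: 0.127
```

Call:
{"name": "carry_out", "arguments": {
  "commands": [
    [[0,0.52,-0.1,-0.49,0,0,2],[0,0.96,-0.19,-0.92,0,0,2],[0,1.34,-0.27,-1.28,0,0,2],[0,1.64,-0.33,-1.56,0,0,2],[0,1.87,-0.38,-1.79,0,0,2]]
  ]
}}

```text
t: 20.3
tcp_pos: [0.5382, 0.0937, 0.079]
tool_rot: [0.026, 0.707, -0.026, 0.707]
force: [0.2, 0.7, -3.0]
finger_gap: 0.126
```

Call:
{"name": "carry_out", "arguments": {
  "commands": [
    [[0,0.17,-0.01,-0.16,0,0,2],[0,0.28,-0.01,-0.26,0,0,2],[0,0.34,-0.01,-0.32,0,0,2],[0,0.36,-0.02,-0.34,0,0,2],[0,0.37,-0.02,-0.34,0,0,2]]
  ]
}}

```text
t: 20.8
tcp_pos: [0.5384, 0.1022, 0.079]
tool_rot: [0.016, 0.707, -0.016, 0.707]
force: [1.4, 0.2, -2.6]
finger_gap: 0.13
```

```bash
python3 - <<'E'
from h import *
np.set_printoptions(precision=3,suppress=True)
st();snap("wrist","w16");print(plan([.539,.1024,.08],np.radians(87.3)))
t=snap("top","t16");crop(t,150,160,280,240,6,"t16a");s=snap("scene","sc16");crop(s,340,120,480,220,5,"sc16a")
E
```

```text
t 20.80 q [-0.016  0.599  1.732 -0.     0.81  -1.54 ] tcp [0.538 0.102 0.079] yheading 87.33 tilt [-0.01 -0.  ] F [ 1.43  0.24 -2.61] gap 0.130
[-0.04   0.007  0.025  0.005 -0.001  0.   ]
```

View pics/w16.png

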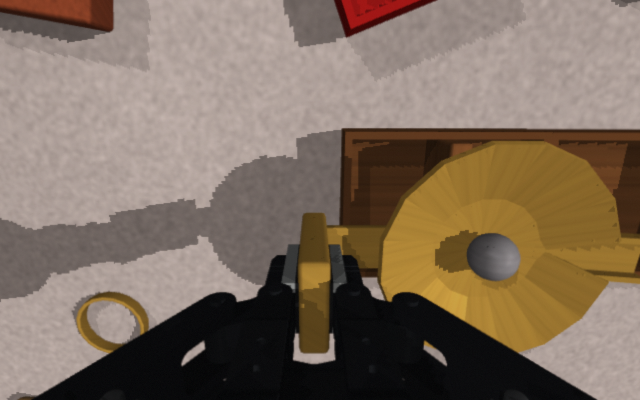

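View pics/t16a.png

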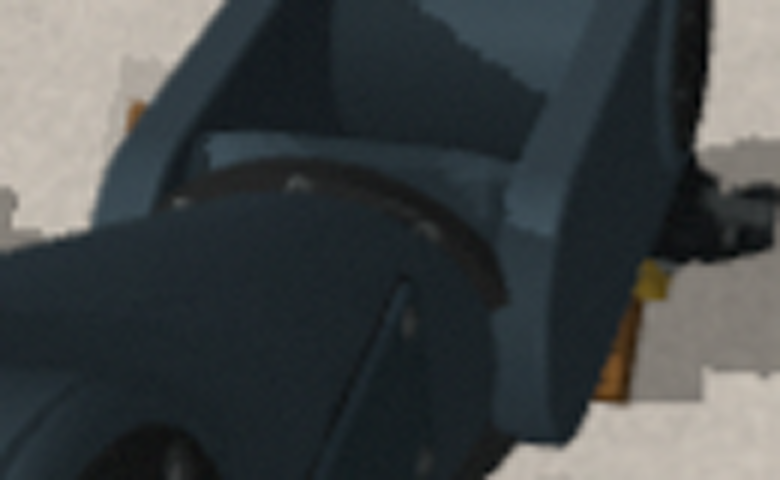

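View pics/sc16a.png

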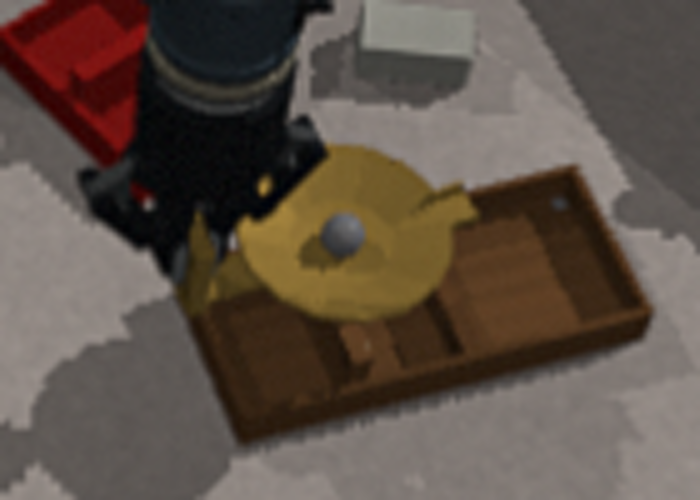

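```bash
python3 - <<'E'
from h import *
np.set_printoptions(precision=4,suppress=True)
w=load("w16");s=load("sc16")
def ball(d,box):
    im=d["image"].astype(int);x0,y0,x1,y1=box;c=im[y0:y1,x0:x1];m=((c.max(2)-c.min(2))<18).astype(np.uint8)
    n,l,st_,ce=cv2.connectedComponentsWithStats(m);i=1+np.argmax(st_[1:,4]);return ce[i]+[x0,y0],st_[i]
bw,a=ball(w,(462,228,525,288));bs,b=ball(s,(400,158,417,177));print(bw,a,bs,b)
P=tri([(w,bw),(s,bs)]);print("ball",P,"reproj",proj(w,[P])-bw,proj(s,[P])-bs)
w0=load("w13");b0,_=ball(w0,(462,228,525,288));print("before lift",b0)
l=onz(w,[(640,256)],.1)
st()
E
```

```text
[492.8889 256.4762] [   5    6   53   46 1909] [408.1698 166.6226] [ 4  5  9  8 53]
ball [0.5425 0.1924 0.1037] reproj [[-0.3596 -0.0158]] [[ 0.0481 -0.035 ]]
before lift [493.5021 256.751 ]
t 20.95 q [-0.016  0.599  1.732 -0.     0.81  -1.54 ] tcp [0.5384 0.1022 0.079 ] yheading 87.32 tilt [-0. -0.] F [ 0.38  1.   -2.87] gap 0.124
```

Call:
{"name": "carry_out", "arguments": {
  "commands": [
    [[0,0,0,0,0,0,2],[0,0,0,0,0,0,2],[0,0,0,0,0,0,2],[0,0,0,0,0,0,2],[0,0,0,0,0,0,2]]
  ]
}}

```text
t: 21.45
tcp_pos: [0.5384, 0.1024, 0.079]
tool_rot: [0.016, 0.707, -0.016, 0.707]
force: [-0.2, -0.3, -2.7]
finger_gap: 0.13
```

View pics/sc16.png

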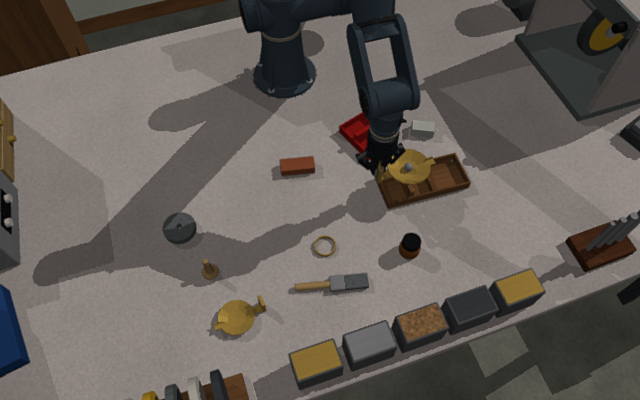

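```bash
python3 - <<'E'
from h import *
from station import manip
st();manip.sign_off();st()
E
```

```text
t 21.45 q [-0.016  0.599  1.732  0.     0.81  -1.54 ] tcp [0.5384 0.1024 0.079 ] yheading 87.34 tilt [0. 0.] F [-0.16 -0.28 -2.74] gap 0.130
the job is handed in; nothing more can be done
the job is handed in; nothing more can be done
```

The job is handed in at t = 21.5 s. The trays are joined, and the arm is still holding the dish level over the middle of the ribbed tray with its lip toward the fixed tray.

- **Trays:** I gripped the loose tray by its rib, turned it about 5° to match the fixed tray and pushed it flush with about 8 N. Close-up wrist pictures after the push showed no gap and the sides in line. A rough fit of the joined pair's outline from one later picture had up to 2 mm error at two corners. I put this down to hand-picked pixels.
- **Dish:** I gripped it by the tab at 100 N and lifted it straight up. The underside ended about 87 mm above the bench, roughly 35 mm above the rib. The turn was about 73.5° about the vertical, to a heading of 87.3°, which is square to the joint within about 0.1°.
- **Last checks:**
  - Tool tilt was about 0°.
  - The ball was within 1 px of where it sat in the wrist picture before the lift.
  - The ball was within 1 mm of the tray's middle.
  - In the scene view nothing else looked moved.
- **Finger height:** The pictures showed the fingertips about 35 mm higher than the reported tool position. My first closing on the rib therefore shut in the air above it. I opened the fingers, went lower and used that offset for the tab grip too.

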